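# Put the carving tools away in the sloping rack

## Robot

A 6-joint arm with a two-finger parallel gripper is mounted at the origin on the work surface. World frame = base frame: x ahead of the robot, y to its left, z up, the work surface at z = 0. Lengths are in m, angles in degrees, forces in N, time in s.
With the tool pointing down it reaches from about 0.3 to 0.75 m from the base axis. Payload 8.5 kg.
Tool frame: the origin (TCP) lies midway between the tips of the shut fingers; the grasp point (between the pads) lies 19 mm behind it (env.grasp_offset is the distance from the TCP to the grasp point, in m); z points along the fingers, y is the line along which they close (so a half turn about z gives the same grasp; the last joint's range is limited). The gripper opens to 85 mm and grips with 20 to 120 N. Pads are 22 mm wide; open, the fingers measure 114 mm over their backs; the gripper's body (76 mm by 85 mm) begins 54 mm behind the grasp point. The pads swing forward as they close: fully open they stand 13 mm farther back than shut.
Start: joints at [52.695, 21.807, 74.336, -0, 83.858, -12.336], TCP at [0.232, 0.499, 0.231] pointing down, gripper open.
Joint ranges: [-178.18, 178.18], [-50.72, 133.34], [12.68, 142.11], [-81.47, 261.47], [9.98, 163.14], [-165.26, 165.26]. Speed limits (degrees/s): [136.94, 136.94, 180, 180, 180, 180].

## Interface

Orientations are given as a 3x3 rotation matrix whose columns are the frame's x, y, z axes.
In Python, from rig import env gives the robot as it stands.
- The arm moves only by the tool servo_tool, never from a script. Its argument "deltas" is text: rows parted by semicolons, each of 7 numbers parted by spaces: the opening, from 0 (shut) to 1 (fully open), then the shift along the tool's x, y, z in mm, then the turn, a rotation vector about the tool's x, y, z in rad. A call has 1 to 8 rows; each row shifts and turns the commanded pose from where the row before left it, along the tool's axes as they then stand; what a row does not reach is not made up. A row lasts 1/12 s, in which the tool goes at most 41.7 mm and 7.16 degrees, less where a joint would pass 70% of its speed; a pose out of reach is approached as far as the arm can. A call is refused whole if a number of a shift passes 41.7 or a number of a turn 0.125, either way. A call with a gripper value outside its range is refused whole. The fingers move at their own pace and stop on an object; "newtons" is the grip in N (left out, the last holds). Time passes only in rows, so rows that do not move let the fingers close. It gives the time, the measured TCP pose, the force, the opening and the grip force at its end, in the units of the state.
- env.observe(): the state, without advancing time (a new reading comes with each control period).
- env.get_image(name): name is "side" or "top" or "wrist"; returns a dict with "img" (480x640x3 uint8, red, green, blue), "depth" (480x640 float32, m along the optical axis (not along the pixel's ray), 0 where there is no reading), "camera_matrix" (3x3 intrinsics, pixels), "world_to_cam" (4x4, takes a point from world to camera coordinates). Camera axes: x right, y down, z forward; pixel columns grow to the right and rows downward; lengths in m; the calibration is good to about 2 mm. The wrist camera is an equidistant fisheye: a pixel r from the principal point sees the ray r / f radians off the axis. A picture is of the moment at which its call begins.
- env.close_job(): hands the job in; it is judged then, once.
Trained networks look in a picture, given as the dict that the camera call returned (one of the last four; its "shot" number tells which), for a name from the list of things; names that differ only in an ending like _2 or _b are one class to them, and where a whole thing is asked for, a point or a joint stands for the part that bears it (a point fixed in the world has none). Each returns a list of dicts, best first, with "conf" (0 to 1); they miss things now and then, are a little off and sometimes report something else, mostly with a low value. They report only what shows in the picture. A call takes as long as a camera call. They do not tell look-alikes from the thing itself.
- env.spot_in(name, picture): "bbox" ([centre column, centre row, width, height] in pixels, round what is visible of it).
- env.spot_point(name, picture): "uv" ([column, row] in pixels: a listed point, or the origin of a listed thing).
The state is a dict: "time_s": time; "q": joint angles; "qvel": joint speeds; "joint_efforts": joint torques, N m; "position": TCP position; "tool_rot": TCP orientation; "ft_force": force on the tool from outside, world axes, zero at the start; "wrist_torque": the same for the moment, N m; "grip_width": finger opening in m; "gripper_force": force on a finger pad.
Only numpy, scipy, OpenCV 4.12 (cv2) and the standard library are available. Lean on these libraries where they do the work, as an engineer would, in place of code of your own. Each camera call takes 0.05 s, during which the arm holds its last target. There are 200 camera calls.

## Task

Put the red-handled chisel and the pale wooden-handled gouge away in the sloping rack: one in each channel, flat of the handle down, blade pointing up the slope and the handle's end down by the bottom ledge, laid down gently and not dropped. When both lie in place, swing the red keeper bar across the two handles as far as it will go. Do not disturb the glue bottle, the mallet or the sharpening stone.

Things in the scene. Friction and masses are not known exactly. Their poses are not given: they have to be found in the camera images.
- chisel: Carving chisel with red handle and flat 22 mm wide blade, lying on the bench on its flat. 180 mm long, 140 g. Origin: mid-length on the flat underside; x points to the cutting edge, z up. Handle x = -90 to +20 mm, 28 wide, 30 high, D-shaped: flat below, sides upright for 17 mm, top rounded. Then brass ferrule and steel blade to x = +90, its middle 14 mm above the underside.
- gouge: Carving gouge with pale wooden handle and trough-shaped blade 20 mm wide, lying on the bench on its flat. 180 mm long, 140 g. Origin: mid-length on the flat underside; x points to the cutting edge, z up. Handle x = -90 to +20 mm, 28 wide, 30 high, D-shaped: flat below, sides upright for 17 mm, top rounded. Then brass ferrule and steel blade to x = +90, its middle 14 mm above the underside.
- chisel_grip (a point): Point near the balance point of the chisel, in the middle of the handle's thickness: 20 mm behind the chisel's origin (x = -20), 15 mm above the underside. Good place to grip across the 28 mm width.
- gouge_grip (a point): Point near the balance point of the gouge, in the middle of the handle's thickness: 20 mm behind the gouge's origin (x = -20), 15 mm above the underside. Good place to grip across the 28 mm width.
- chisel_tip (a point): Middle of the chisel's cutting edge, 90 mm ahead of its origin, 14 mm above the underside.
- gouge_tip (a point): Middle of the gouge's cutting edge, 90 mm ahead of its origin, 14 mm above the underside.
- board: Pale board of the fixed rack, 250 mm up the slope x 290 wide, tilted 25 degrees, low edge towards the robot. Origin: middle of the low edge, on the upper face, 35 mm above the bench; x up the slope, y left, z out of the board. Ledge 20 high, x = 0 to 12. Two channels, middle lines y = +50 and -50, 40 wide inside, x = 12 to 202, between dark ribs 6 wide, 5 high.
- seat_left (a point): Point on the floor of the left channel (board x = 102, y = +50, z = 0 mm), where the origin of a tool lies when its handle's end touches the ledge.
- seat_right (a point): Point on the floor of the right channel (board x = 102, y = -50, z = 0 mm), where the origin of a tool lies when its handle's end touches the ledge.
- keeper (a joint): Red keeper bar 16 mm wide, 10 thick, 201 long from its pivot, turning parallel to the board, underside 38 mm above it (clear of the handles). 0: open, pointing up the slope and 0.3 rad outwards (left); grows as it turns clockwise seen from above; 1.87: closed against its stop, straight across both channels. Light friction holds it anywhere.
- keeper_knob (a point): Centre of the top of the black round knob on the keeper bar, 185 mm from the pivot axis, 78 mm above the board. The knob is 20 mm in diameter and stands 30 mm above the bar, square to the board.
- keeper_pivot (a point): Point on the keeper's turning axis (square to the board) at the bar's top, 48 mm above the board; the axis is at board x = 60, y = +125 mm.
- glue: Bystander: yellow glue bottle with red cap, 64 mm in diameter, 170 mm high; origin at the centre of its base.
- mallet: Bystander: carver's mallet standing on its head, dark wooden head 88 mm in diameter and 100 mm high, handle upwards to 230 mm; origin at the centre of its base.
- stone: Bystander: grey sharpening stone, 50 x 150 x 25 mm, lying flat with its length roughly along y; origin at the centre of its underside.
There are look-alikes about, which are no part of the job. There is more than one size of the chisel; the one meant has the size given above. Of the things shaped like the gouge, the wooden one is meant.

How it is judged:
By the outcome, as a careful person would: the job done as asked, in the order asked, and still so for the second after the job is handed in, with the robot touching nothing.
It also fails if it takes over 72 s, if anything falls off the work surface, if the arm or the gripper's body presses on something with over 40 N, if the wrist force passes 120 N, or if a joint passes its speed limit or range.

## Working session

There is one attempt and no reset: what is moved stays moved. The work goes in short steps, Python scripts to look and compute and a tool call to move; the robot and the scene stay as the last step left them, time stands still between calls to the robot, and variables do not carry over. Pictures are saved under pics/ and viewed, at most 10 in all, crops included, and the job is handed in when it is done.

Besides the shell and the picture viewer there is one more tool, called after "Emit:" by a JSON object that holds its "method" and its "body", one argument or row to a line. servo_tool: Moves the arm, as the interface text tells. Its arguments: {"type":"object","properties":{"deltas":{"type":"string"},"newtons":{"type":"number"}},"required":["deltas"]}

```bash
mkdir -p pics; cat > h.py <<'E'
import numpy as np, cv2
from rig import env
def px2w(p,u,v,z=None):
    K=p["camera_matrix"];T=np.linalg.inv(p["world_to_cam"])
    d=np.array([(u-K[0,2])/K[0,0],(v-K[1,2])/K[1,1],1.])
    if z is None:
        dep=p["depth"][int(round(v)),int(round(u))]
        return (T@np.r_[d*dep,1])[:3]
    r=T[:3,:3]@d;o=T[:3,3]
    return o+r*(z-o[2])/r[2]
def save(p,n,crop=None,s=1):
    im=p["img"][:,:,::-1]
    if crop: im=im[crop[1]:crop[3],crop[0]:crop[2]]
    cv2.imwrite("pics/"+n,cv2.resize(im,None,fx=s,fy=s,interpolation=cv2.INTER_CUBIC))
E
python3 - <<'E'
from h import *
np.set_printoptions(precision=4,suppress=True)
p=env.get_image("top");s=env.get_image("side")
save(p,"top.png");save(s,"side.png")
print(p["world_to_cam"],p["camera_matrix"])
for n in ["chisel","gouge","board","keeper","glue","mallet","stone"]:
    print(n,[(np.round(d["bbox"]),round(d["conf"],2)) for d in env.spot_in(n,p)])
for n in ["chisel_grip","chisel_tip","gouge_grip","gouge_tip","keeper_knob","keeper_pivot","seat_left","seat_right","board"]:
    print(n,[(np.round(d["uv"],1),round(d["conf"],2),px2w(p,*d["uv"])) for d in env.spot_point(n,p)])
o=env.observe();print(o["time_s"],o["position"],o["tool_rot"],env.grasp_offset)
E
```

```text
[[ 0.0249 -0.9994  0.0225 -0.0524]
 [-0.9958 -0.0268 -0.0879  0.5183]
 [ 0.0884 -0.0202 -0.9959  1.3951]
 [ 0.      0.      0.      1.    ]] [[515.7288   0.     326.2349]
 [  0.     515.7288 237.6427]
 [  0.       0.       1.    ]]
chisel [(array([415., 282.,  18.,  64.]), 0.67), (array([480., 318.,  78.,  51.]), 0.59)]
gouge [(array([241., 212.,  14.,  86.]), 0.72), (array([199., 279.,  53.,  50.]), 0.6), (array([158., 337.,  66.,  15.]), 0.57)]
board [(array([296., 221., 116., 103.]), 0.98)]
keeper [(array([241., 214.,   9.,  79.]), 0.69)]
glue [(array([174., 180.,  32.,  32.]), 0.65)]
mallet [(array([464., 185.,  40.,  34.]), 0.76), (array([240., 213.,  15.,  85.]), 0.59)]
stone [(array([333., 148.,  57.,  23.]), 0.85)]
chisel_grip [(array([415.2, 289.5]), 0.89, array([ 0.3836, -0.2852,  0.0274])), (array([490. , 320.4]), 0.86, array([ 0.3055, -0.4874,  0.0366]))]
chisel_tip [(array([443.5, 294.7]), 0.82, array([ 0.3713, -0.365 ,  0.0188])), (array([417.3, 252.9]), 0.79, array([ 0.4851, -0.2939,  0.0075]))]
gouge_grip [(array([152.9, 337.6]), 0.95, array([0.2388, 0.4167, 0.0329])), (array([195.6, 274.8]), 0.63, array([0.4085, 0.3116, 0.0319])), (array([221.3, 299.4]), 0.21, array([0.3436, 0.2429, 0.0136]))]
gouge_tip [(array([192.6, 340.2]), 0.94, array([0.2307, 0.3183, 0.0013])), (array([222.7, 302.5]), 0.63, array([0.3353, 0.2389, 0.0126]))]
keeper_knob [(array([238.8, 178.2]), 0.83, array([0.6403, 0.1782, 0.2117]))]
keeper_pivot [(array([241. , 246.6]), 0.96, array([0.483 , 0.1814, 0.108 ]))]
seat_left []
seat_right [(array([314.6, 234.8]), 0.6, array([ 0.5217, -0.0069,  0.0745])), (array([455.4, 190.7]), 0.19, array([ 0.6456, -0.3742,  0.1028]))]
board [(array([293.6, 266.9]), 0.65, array([0.4358, 0.0467, 0.0594])), (array([222., 301.]), 0.27, array([0.3393, 0.2408, 0.0136]))]
0.9 [0.2322 0.4986 0.2313] [[-0.9065  0.4222  0.    ]
 [ 0.4222  0.9065 -0.    ]
 [-0.      0.     -1.    ]] 0.0187
```

View pics/top.png

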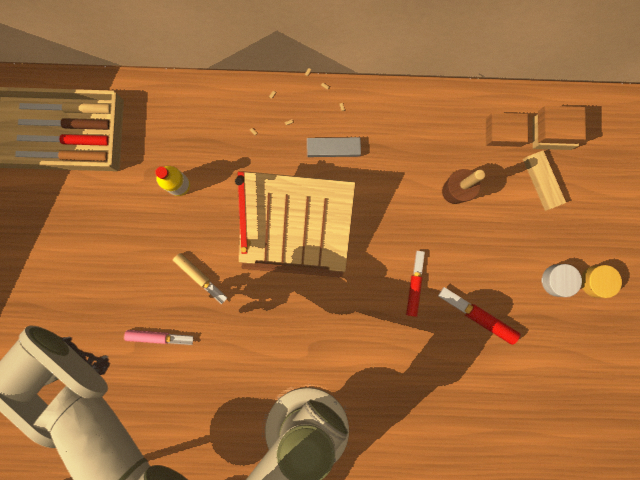

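View pics/side.png

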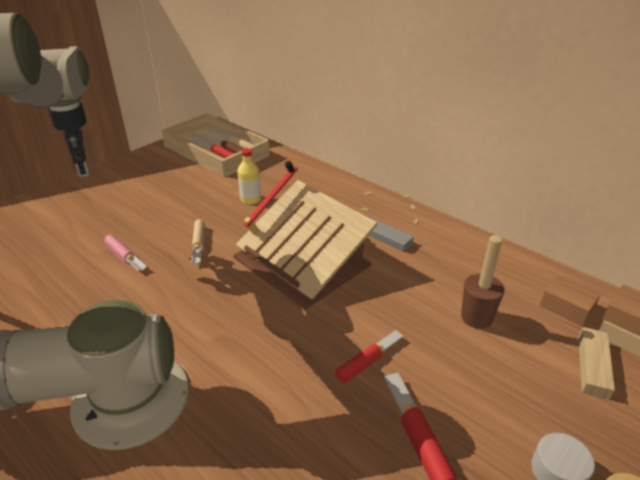

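The top view shows two red chisels and two loose gouge shapes.
- **Chisels:** the one at (415,283) is about 65 px, or 0.17–0.18 m, and fits the 180 mm given. The one at (480,318) is about 93 px, or 0.25 m, and is too big.
- **Gouges:** the one at (199,279) is pale wood, so it's the one meant. The one at (158,337) is pink. The tools in the tray at the top left are not part of the job.
- **Rack:** it sits at (296,221), with the keeper knob at (239,180).

Next I'll measure the poses and confirm both tools in a crop.

```bash
cat > m.py <<'E'
from h import *
np.set_printoptions(precision=4,suppress=True)
p=env.get_image("top")
K=p["camera_matrix"];T=np.linalg.inv(p["world_to_cam"])
v,u=np.mgrid[:480,:640];d=p["depth"]
P=np.stack([(u-K[0,2])/K[0,0]*d,(v-K[1,2])/K[1,1]*d,d],-1)@T[:3,:3].T+T[:3,3]
hsv=cv2.cvtColor(p["img"],cv2.COLOR_RGB2HSV)
print("table z",np.median(P[300:320,300:400,2]))
def tool(b,name):
    x0,y0,x1,y1=b;Q=P[y0:y1,x0:x1].reshape(-1,3);C=p["img"][y0:y1,x0:x1].reshape(-1,3)
    for lo in (.005,.018):
        m=(Q[:,2]>lo)&(Q[:,2]<.05);q=Q[m]
        c=cv2.minAreaRect((q[:,:2]*1000).astype(np.float32))
        w=np.linalg.svd(q[:,:2]-q[:,:2].mean(0),full_matrices=False)[2][0]
        t=(q[:,:2]-q[:,:2].mean(0))@w
        print(name,lo,m.sum(),"rect",c,"axis",w,"yaw",np.degrees(np.arctan2(w[1],w[0])),"len",np.ptp(t),"zmax",q[:,2].max())
tool((402,245,430,322),"chisel");tool((170,248,232,306),"gouge");tool((437,285,525,347),"bigchisel")
# board plane
Q=P[190:262,252:342].reshape(-1,3)
n=np.array([-.42,0,.906])
c=Q.mean(0);m=np.ones(len(Q),bool)
for _ in range(8):
    c=Q[m].mean(0);n=np.linalg.svd(Q[m]-c,full_matrices=False)[2][2];n*=np.sign(n[2]);m=abs((Q-c)@n)<.004
print("board n",n,"tilt",np.degrees(np.arccos(n[2])),"yaw",np.degrees(np.arctan2(-n[1],-n[0])),"c",c,m.mean())
bx=np.cross([0,0,1.],n);by=bx/np.linalg.norm(bx);by=-by if by[1]<0 else by;bx=np.cross(by,n)
R=np.stack([bx,by,n],1);print(R)
A=P.reshape(-1,3);L=(A-c)@R
mm=(abs(L[:,2])<.005)&(abs(L[:,0])<.2)&(abs(L[:,1])<.2)&(A[:,2]>.03)
print("board extents",[np.percentile(L[mm,i],[.5,99.5]) for i in (0,1)])
im=np.zeros((480,640),np.uint8);im.reshape(-1)[mm]=255
r=cv2.minAreaRect((L[mm,:2]*1000).astype(np.float32));print(r)
dark=(hsv[...,2].reshape(-1)<np.median(hsv[190:262,252:342,2])*.62)&mm&(abs(L[:,0])<.08)
h,e=np.histogram(L[dark,1],bins=np.arange(-.15,.15,.004));print([(round(a,3),k) for a,k in zip(e+.002,h) if k>8])
np.savez("b.npz",R=R,c=c)
a=p["img"][240:350,150:240];b=p["img"][240:350,400:530]
cv2.imwrite("pics/crop.png",cv2.resize(np.hstack([a,b])[:,:,::-1],None,fx=3.5,fy=3.5,interpolation=cv2.INTER_CUBIC))
E
python3 m.py
```

```text
table z -0.0004961737034591129
chisel 0.005 690 rect ((405.1607971191406, -289.93975830078125), (203.8898468017578, 75.19773864746094), 0.6659051179885864) axis [-0.9923  0.1239] yaw 172.8849587458141 len 0.20755641762038535 zmax 0.03708176793221862
chisel 0.018 430 rect ((398.5803527832031, -289.3987121582031), (27.314241409301758, 173.0868682861328), 82.60810089111328) axis [-0.9914  0.1308] yaw 172.48533586317006 len 0.17307178301100873 zmax 0.03708176793221862
gouge 0.005 797 rect ((404.8133544921875, 303.2832336425781), (156.1094207763672, 167.54478454589844), 1.3926442861557007) axis [-0.6665 -0.7455] yaw -131.79705902216713 len 0.2133247676193508 zmax 0.03858215964912559
gouge 0.018 472 rect ((400.3316955566406, 302.4368591308594), (179.91192626953125, 27.684663772583008), 49.4661865234375) axis [-0.6518 -0.7584] yaw -130.67408059786172 len 0.17989883080935895 zmax 0.03858215964912559
bigchisel 0.005 1319 rect ((316.82427978515625, -472.1160888671875), (167.2787628173828, 238.69773864746094), 1.2641392946243286) axis [0.5004 0.8658] yaw 59.97362819388052 len 0.2719959922890928
[... 1023 characters left out ...]
(np.float64(-0.028), np.int64(33)), (np.float64(-0.024), np.int64(53)), (np.float64(-0.02), np.int64(18)), (np.float64(-0.016), np.int64(10)), (np.float64(-0.012), np.int64(12)), (np.float64(-0.008), np.int64(9)), (np.float64(-0.004), np.int64(9)), (np.float64(0.028), np.int64(52)), (np.float64(0.032), np.int64(41)), (np.float64(0.072), np.int64(17)), (np.float64(0.076), np.int64(65)), (np.float64(0.08), np.int64(17)), (np.float64(0.084), np.int64(22)), (np.float64(0.088), np.int64(50)), (np.float64(0.092), np.int64(40)), (np.float64(0.096), np.int64(48)), (np.float64(0.1), np.int64(56)), (np.float64(0.104), np.int64(47)), (np.float64(0.108), np.int64(12)), (np.float64(0.112), np.int64(11))]
```

View pics/crop.png

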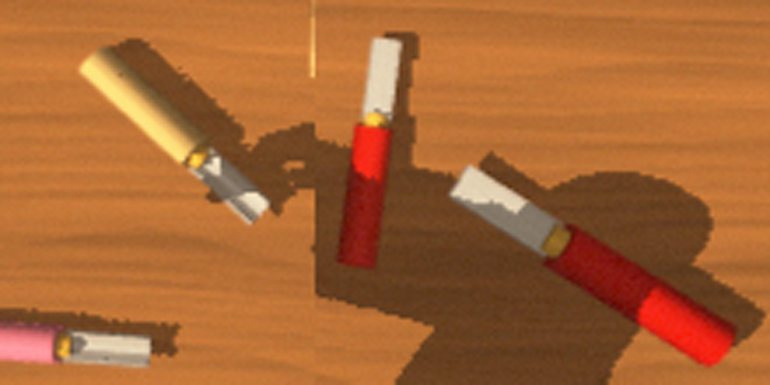

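The crop confirms both choices. The pale wooden gouge lies at (185–227, 255–302) and the 180 mm chisel at (408–422, 250–317). The bigger chisel beside it is roughly 250 mm. I'll plan the hover over the gouge and fit the board using the known model.

```bash
cat >> h.py <<'E'
from scipy.spatial.transform import Rotation as Ro
from scipy.optimize import minimize
np.set_printoptions(precision=4,suppress=True)
def proj(p,X,fish=False):
    X=np.atleast_2d(X);T=p["world_to_cam"];K=p["camera_matrix"]
    c=X@T[:3,:3].T+T[:3,3]
    if fish:
        r=np.hypot(c[:,0],c[:,1]);th=np.arctan2(r,c[:,2]);s=th/np.maximum(r,1e-9)
        return np.stack([K[0,0]*c[:,0]*s+K[0,2],K[1,1]*c[:,1]*s+K[1,2]],1)
    return np.stack([K[0,0]*c[:,0]/c[:,2]+K[0,2],K[1,1]*c[:,1]/c[:,2]+K[1,2]],1)
def samp(im,uv):
    return cv2.remap(im.astype(np.float32),uv[:,:1].astype(np.float32),uv[:,1:].astype(np.float32),cv2.INTER_LINEAR)[:,0]
def fishray(p,u,v,z):
    K=p["camera_matrix"];T=np.linalg.inv(p["world_to_cam"])
    a=np.array([(u-K[0,2])/K[0,0],(v-K[1,2])/K[1,1]]);th=np.linalg.norm(a)
    d=T[:3,:3]@np.r_[np.sin(th)*a/max(th,1e-9),np.cos(th)];o=T[:3,3]
    return o+d*(z-o[2])/d[2]
def boardR(yaw): return Ro.from_euler("ZY",[yaw,-25],degrees=True).as_matrix()
def down(yaw): # tool x at yaw, z down
    return Ro.from_euler("ZX",[yaw,180],degrees=True).as_matrix()
def rows(target,Rt,start=None,n=None,step=34,rot=.115):
    o=env.observe();p0,R0=(o["position"],o["tool_rot"]) if start is None else start
    p0=np.array(p0);target=np.array(target);w=Ro.from_matrix(R0.T@Rt).as_rotvec()
    d=(target-p0)*1000;n=n or int(np.ceil(max(np.linalg.norm(d)/step,np.linalg.norm(w)/rot,1)))
    print("n",n,"rv/row",np.round(w/n,4))
    for i in range(n):
        R=R0@Ro.from_rotvec(w*i/n).as_matrix();print(np.round(R.T@d/n,1),end=" ")
    print()
E
cat > bf.py <<'E'
from h import *
def fit(pics,x0):
    chans=[]
    for p,f in pics:
        h=cv2.GaussianBlur(p["img"],(0,0),.7)
        chans.append((p,f,cv2.cvtColor(h,cv2.COLOR_RGB2GRAY),cv2.cvtColor(h,cv2.COLOR_RGB2HSV)[...,1]))
    t=np.linspace(20,195,60);pts={}
    def line(x,y,z): return np.stack(np.broadcast_arrays(x,y,z),-1).astype(float)/1000
    ribs=np.vstack([line(t,y,5) for y in (27,73,-27,-73)])
    nei=np.vstack([line(t,y+s*11,0) for y in (27,73,-27,-73) for s in (1,-1)])
    e=np.linspace(-135,110,60);r=np.linspace(25,245,60)
    ins=np.vstack([line(247,e,0),line(r,-142,0)]);out=np.vstack([line(253,e,0),line(r,-148,0)])
    def cost(v):
        R=boardR(v[2]);o=np.array([v[0],v[1],.035]);c=0
        for p,f,g,s in chans:
            S=lambda im,X:samp(im,proj(p,o+X@R.T,f))
            c+=S(g,ribs).mean()-S(g,nei).mean()+S(s,ins).mean()-S(s,out).mean()
        return c
    best=min((minimize(cost,np.array(x0)+d,method="Nelder-Mead",options=dict(initial_simplex=np.array(x0)+d+np.array([[0,0,0],[.008,0,0],[0,.006,0],[0,0,2]]))) for d in np.array([[a,b,c] for a in(-.01,0,.01) for b in(-.008,0,.008) for c in (-2,0,2)])),key=lambda r:r.fun)
    return best.x,best.fun
E
python3 - <<'E'
from bf import *
p=env.get_image("top");s=env.get_image("side")
x0=[.4375,.045,-2.9]
for P in ([(p,0)],[(s,0)],[(p,0),(s,0)]): print(fit(P,x0))
rows([.411,.314,.2],down(49.3),n=16)
E
```

```text
(array([ 0.4383,  0.0513, -3.6565]), np.float64(-104.82369232177734))
(array([ 0.4344,  0.0458, -3.2852]), np.float64(-79.94928741455078))
(array([ 0.4392,  0.0496, -3.4884]), np.float64(-168.1397705078125))
n 16 rv/row [ 0.     -0.      0.1153]
[-15.   -5.7   2. ] [-15.6  -4.    2. ] [-15.9  -2.2   2. ] [-16.1  -0.3   2. ] [-16.    1.5   2. ] [-15.7   3.4   2. ] [-15.2   5.2   2. ] [-14.5   6.9   2. ] [-13.6   8.5   2. ] [-12.6  10.    2. ] [-11.3  11.4   2. ] [-9.9 12.6  2. ] [-8.4 13.7  2. ] [-6.8 14.6  2. ] [-5.1 15.2  2. ] [-3.3 15.7  2. ]
```

Emit:
{"method": "servo_tool", "body": {
  "deltas": "1 -15 -5.7 2 0 0 0.1153; 1 -15.6 -4 2 0 0 0.1153; 1 -15.9 -2.2 2 0 0 0.1153; 1 -16.1 -0.3 2 0 0 0.1153; 1 -16 1.5 2 0 0 0.1153; 1 -15.7 3.4 2 0 0 0.1153; 1 -15.2 5.2 2 0 0 0.1153; 1 -14.5 6.9 2 0 0 0.1153",
  "newtons": 30
}}

```text
time_s: 1.72
position: [0.3222, 0.4057, 0.2153]
tool_rot: [[-0.205, 0.979, 0.0], [0.979, 0.205, 0.0], [0.0, 0.0, -1.0]]
ft_force: [0.1, 0.1, 0.3]
grip_width: 0.0853
gripper_force: 0.0
```

Emit:
{"method": "servo_tool", "body": {
  "deltas": "1 -13.6 8.5 2 0 0 0.1153; 1 -12.6 10 2 0 0 0.1153; 1 -11.3 11.4 2 0 0 0.1153; 1 -9.9 12.6 2 0 0 0.1153; 1 -8.4 13.7 2 0 0 0.1153; 1 -6.8 14.6 2 0 0 0.1153; 1 -5.1 15.2 2 0 0 0.1153; 1 -3.3 15.7 2 0 0 0.1153"
}}

```text
time_s: 2.38
position: [0.4117, 0.3135, 0.1993]
tool_rot: [[0.656, 0.755, 0.0], [0.755, -0.656, 0.0], [0.0, 0.0, -1.0]]
ft_force: [-0.1, 0.4, -1.0]
grip_width: 0.0853
gripper_force: 0.0
```

```bash
cat > g.py <<'E'
from h import *
import sys
def measure(name,hint):
    w=env.get_image("wrist");t=env.get_image("top");o=env.observe()
    print(o["position"],"yaw",np.degrees(np.arctan2(o["tool_rot"][1,0],o["tool_rot"][0,0])),"q6",o["q"][5],"t",o["time_s"])
    for p,f in ((w,1),(t,0)):
        for n,z in (("_grip",.015),("_tip",.014),("",0)):
            for d in env.spot_point(name+n,p):
                q=(fishray if f else px2w)(p,*d["uv"],z)
                if np.linalg.norm(q[:2]-hint)<.13: print("wrist" if f else "top",name+n,np.round(d["uv"]),q,round(d["conf"],2))
    save(w,name+"_w.png")
E
python3 -c "
from g import *
measure('gouge',[.411,.314])"
```

```text
[0.4123 0.3129 0.199 ] yaw 49.08172923911737 q6 65.00805001634815 t 2.4833
wrist gouge_grip [315. 211.] [0.4125 0.3181 0.015 ] 0.92
wrist gouge_tip [316. 320.] [0.3418 0.2358 0.014 ] 0.89
wrist gouge [316. 229.] [0.3997 0.303  0.    ] 0.96
top gouge_grip [192. 272.] [0.4175 0.3246 0.015 ] 0.84
top gouge_grip [225. 299.] [0.3461 0.2316 0.015 ] 0.36
top gouge_tip [224. 301.] [0.3397 0.2367 0.014 ] 0.97
top gouge [199. 279.] [0.3975 0.3098 0.    ] 0.6
```

View pics/gouge_w.png

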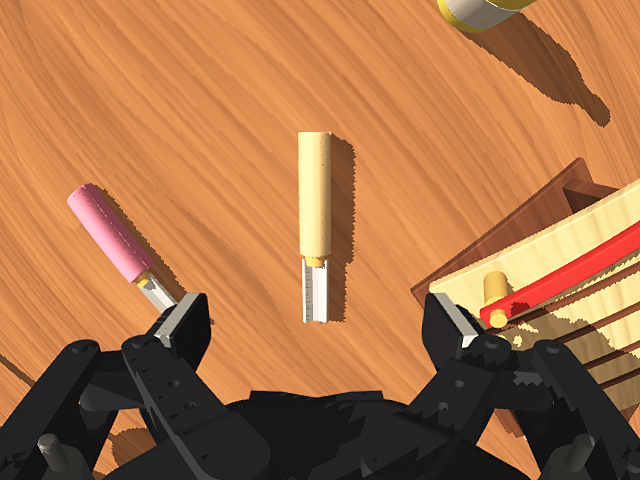

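The wrist view shows the gouge upright in the image at x≈315, with the handle from row 132 to 257, already lined up with the gripper. I'll descend and grip.

Emit:
{"method": "servo_tool", "body": {
  "deltas": "1 1 -0.8 32 0 0 0; 1 1 -0.8 35 0 0 0; 1 1 -0.8 35 0 0 0; 1 0.9 -0.7 33 0 0 0; 0.7 0 0 25 0 0 0; 0.6 0 0 18 0 0 0; 0.5 0 0 9 0 0 0; 0.5 0 0 4 0 0 0"
}}

```text
time_s: 3.45
position: [0.4108, 0.3192, 0.0073]
tool_rot: [[0.651, 0.759, -0.002], [0.759, -0.651, -0.001], [-0.002, -0.001, -1.0]]
ft_force: [-0.3, -0.0, 1.0]
grip_width: 0.0426
gripper_force: 0.0
```

Emit:
{"method": "servo_tool", "body": {
  "deltas": "0 0 0 0 0 0 0; 0 0 0 0 0 0 0; 0 0 0 0 0 0 0; 0 0 0 0 0 0 0; 0 0 0 0 0 0 0; 0 0 0 0 0 0 0",
  "newtons": 50
}}

```text
time_s: 3.95
position: [0.4116, 0.3193, 0.009]
tool_rot: [[0.652, 0.758, 0.001], [0.758, -0.652, 0.001], [0.001, 0.0, -1.0]]
ft_force: [-1.7, -0.2, 3.6]
grip_width: 0.0265
gripper_force: 51.1
```

Emit:
{"method": "servo_tool", "body": {
  "deltas": "0 0 0 -8 0 0 0; 0 0 0 -22 0 0 0; 0 0 0 -32 0 0 0; 0 0 0 -35 0 0 0; 0 0 0 -35 0 0 0; 0 0 0 -35 0 0 0; 0 0 0 -33 0 0 0"
}}

```text
time_s: 4.53
position: [0.4109, 0.3189, 0.211]
tool_rot: [[0.652, 0.759, 0.001], [0.759, -0.652, 0.0], [0.001, 0.0, -1.0]]
ft_force: [1.7, 0.1, -1.7]
grip_width: 0.0266
gripper_force: 50.5
```

```bash
cat >> h.py <<'E'
B=[.439,.050,-3.5]
def place(x,y,z,B=None):
    B=B or globals()["B"];R=boardR(B[2])
    return np.array([B[0],B[1],.035])+R@(np.array([x,y,z])/1000), R@np.diag([-1,1,-1.])
E
python3 - <<'E'
from h import *
o=env.observe();print(o["position"],o["grip_width"],o["gripper_force"])
p,R=place(85,50,150);print(p)
rows(p,R)
E
```

```text
[0.4109 0.3189 0.211 ] 0.026556115960775194 50.54641664028168
[0.4557 0.0991 0.2069]
n 20 rv/row [-0.0241 -0.012  -0.1089]
[-6.9  8.9  0.2] [-7.8  8.1  0.5] [-8.6  7.1  0.8] [-9.3  6.1  1. ] [-9.9  5.1  1.3] [-10.4   3.9   1.5] [-10.7   2.7   1.7] [-11.    1.5   1.9] [-11.    0.3   2.1] [-11.   -1.    2.2] [-10.8  -2.2   2.3] [-10.4  -3.4   2.3] [-10.   -4.6   2.4] [-9.4 -5.7  2.4] [-8.7 -6.7  2.3] [-7.8 -7.7  2.2] [-6.9 -8.6  2.1] [-5.9 -9.3  2. ] [-4.9 -9.9  1.8] [ -3.7 -10.5   1.6]
```

Emit:
{"method": "servo_tool", "body": {
  "deltas": "0 -6.9 8.9 0.2 -0.0241 -0.012 -0.1089; 0 -7.8 8.1 0.5 -0.0241 -0.012 -0.1089; 0 -8.6 7.1 0.8 -0.0241 -0.012 -0.1089; 0 -9.3 6.1 1 -0.0241 -0.012 -0.1089; 0 -9.9 5.1 1.3 -0.0241 -0.012 -0.1089; 0 -10.4 3.9 1.5 -0.0241 -0.012 -0.1089; 0 -10.7 2.7 1.7 -0.0241 -0.012 -0.1089"
}}

```text
time_s: 5.12
position: [0.4268, 0.2417, 0.2074]
tool_rot: [[-0.051, 0.99, 0.13], [0.989, 0.068, -0.131], [-0.138, 0.122, -0.983]]
ft_force: [-0.4, 0.2, -1.4]
grip_width: 0.0269
gripper_force: 50.6
```

Emit:
{"method": "servo_tool", "body": {
  "deltas": "0 -11 1.5 1.9 -0.0241 -0.012 -0.1089; 0 -11 0.3 2.1 -0.0241 -0.012 -0.1089; 0 -11 -1 2.2 -0.0241 -0.012 -0.1089; 0 -10.8 -2.2 2.3 -0.0241 -0.012 -0.1089; 0 -10.4 -3.4 2.3 -0.0241 -0.012 -0.1089; 0 -10 -4.6 2.4 -0.0241 -0.012 -0.1089; 0 -9.4 -5.7 2.4 -0.0241 -0.012 -0.1089"
}}

```text
time_s: 5.7
position: [0.4425, 0.1647, 0.2059]
tool_rot: [[-0.692, 0.653, 0.309], [0.649, 0.75, -0.131], [-0.317, 0.11, -0.942]]
ft_force: [-0.4, 0.2, -1.5]
grip_width: 0.0264
gripper_force: 50.6
```

Emit:
{"method": "servo_tool", "body": {
  "deltas": "0 -8.7 -6.7 2.3 -0.0241 -0.012 -0.1089; 0 -7.8 -7.7 2.2 -0.0241 -0.012 -0.1089; 0 -6.9 -8.6 2.1 -0.0241 -0.012 -0.1089; 0 -5.9 -9.3 2 -0.0241 -0.012 -0.1089; 0 -4.9 -9.9 1.8 -0.0241 -0.012 -0.1089; 0 -3.7 -10.5 1.6 -0.0241 -0.012 -0.1089; 0 0 0 0 0 0 0"
}}

```text
time_s: 6.28
position: [0.4556, 0.0987, 0.2046]
tool_rot: [[-0.905, 0.066, 0.42], [0.059, 0.998, -0.028], [-0.421, -0.001, -0.907]]
ft_force: [-0.4, 0.4, -0.9]
grip_width: 0.0264
gripper_force: 50.6
```

```bash
python3 - <<'E'
from bf import *
o=env.observe();p,R=place(85,50,150)
print(o["position"],p,"err",R.T@(o["position"]-p)*1000,Ro.from_matrix(R.T@o["tool_rot"]).as_rotvec(degrees=True),o["grip_width"],o["q"])
w=env.get_image("wrist");save(w,"bw.png")
print(fit([(w,1)],[.439,.05,-3.5]))
for n in ["seat_left","seat_right","board","keeper_knob","keeper_pivot","gouge_tip","gouge_grip"]:
    for d in env.spot_point(n,w): print(n,d["uv"],d["conf"])
R=boardR(-3.5);o=np.array(B[:2]+[.035])
print("pred seats/pivot",proj(w,o+np.array([[.102,.05,0],[.102,-.05,0],[.06,.125,.048]])@R.T,1))
E
```

```text
[0.4556 0.0987 0.2046] [0.4557 0.0991 0.2069] err [ 0.9492 -0.3726  2.0099] [0.1414 0.0959 0.2344] 0.026417976109642263 [ -1.9139   6.0222 105.8026  -1.1798  43.2894 -87.4679]
(array([ 0.4167,  0.0596, -3.4595]), np.float64(-101.76698303222656))
seat_right [200.5, 244.7] 0.57
board [253.2, 117.8] 0.61
keeper_knob [199.2, 243.2] 0.33
keeper_pivot [432.0, 202.7] 0.88
gouge_grip [317.2, 306.4] 0.62
pred seats/pivot [[314.8053 246.4787]
 [196.7996 246.6236]
 [423.9278 206.4148]]
```

View pics/bw.png

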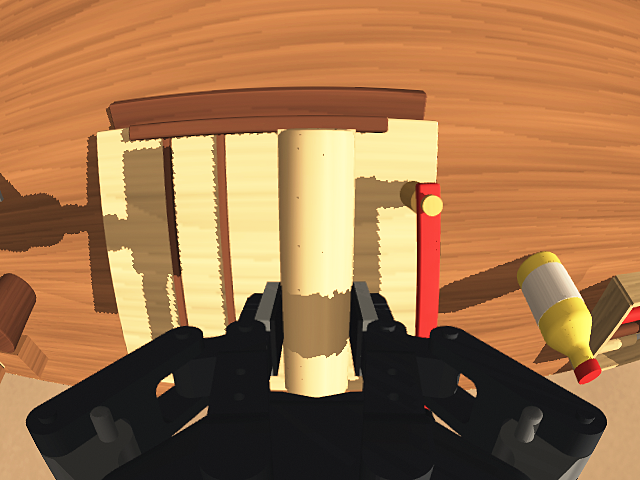

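```bash
python3 - <<'E'
from h import *
from scipy.optimize import least_squares
w=env.get_image("wrist")
M=np.array([[12,-27,5],[12,-73,5],[180,-27,5],[180,-73,5],[60,125,48],[0,145,0],[0,-145,0],[12,145,0],[12,-145,0],[102,145,0],[102,-145,0],[0,100,20],[0,-100,20],[0,145,20],[0,-145,20]])/1000
f=lambda v:proj(w,np.r_[v[:2],.035]+M@boardR(v[2]).T,1)
for v in ([.439,.05,-3.5],[.4344,.0458,-3.3]): print(v);print(np.c_[M*1000,f(v)])
g=cv2.cvtColor(w["img"],cv2.COLOR_RGB2GRAY)
for r in (150,200,230):
    print(r,"sat-edge",[int(c) for c in np.where(abs(np.diff(g[r,80:450].astype(int)))>25)[0]+80])
t=env.get_image("top");save(t,"top2.png",(210,150,380,290),4.5)
for n in ["keeper_pivot","keeper_knob"]:
    for d in env.spot_point(n,t): print(n,d["uv"],d["conf"])
N=np.array([[60,125,48],[250,145,0],[250,-145,0],[60+185*np.cos(.3),125+185*np.sin(.3),78]])/1000
print(proj(t,np.array([.439,.05,.035])+N@boardR(-3.5).T))
E
```

```text
[0.439, 0.05, -3.5]
[[  12.      -27.        5.      212.5586  138.0583]
 [  12.      -73.        5.      159.2952  142.0149]
 [ 180.      -27.        5.      227.262   332.284 ]
 [ 180.      -73.        5.      179.6179  330.1597]
 [  60.      125.       48.      420.995   205.9237]
 [   0.      145.        0.      430.4074  122.1234]
 [   0.     -145.        0.       90.4617  136.0582]
 [  12.      145.        0.      430.2468  136.9356]
 [  12.     -145.        0.       91.134   149.4221]
 [ 102.      145.        0.      425.5121  245.4807]
 [ 102.     -145.        0.      101.4791  247.3807]
 [   0.      100.       20.      379.5176  118.3397]
 [   0.     -100.       20.      121.5846  130.4174]
 [   0.      145.       20.      438.2704  121.0058]
 [   0.     -145.       20.       77.8157  136.5002]]
[0.4344, 0.0458, -3.3]
[[  12.      -27.        5.      206.3859  133.5213]
 [  12.      -73.        5.      153.4098  137.9767]
 [ 180.      -27.        5.      222.1468  329.363 ]
 [ 180.      -73.        5.      174.5087  327.3034]
 [  60.      125.       48.      415.9414  200.06
[... 327 characters left out ...]
0.      100.       20.      373.8102  112.2332]
 [   0.     -100.       20.      115.719   126.5298]
 [   0.      145.       20.      433.4688  114.7028]
 [   0.     -145.       20.       72.5413  133.0992]]
150 sat-edge [85, 94, 129, 131, 132, 133, 137, 144, 159, 166, 168, 169, 172, 209, 220, 221, 222, 276, 277, 434]
200 sat-edge [84, 98, 124, 125, 162, 171, 173, 210, 211, 222, 223, 224, 277, 278, 353, 354, 398, 407, 412, 413, 420, 421, 438]
230 sat-edge [101, 102, 165, 173, 174, 177, 178, 213, 217, 224, 225, 278, 353, 375, 376, 413, 414, 417]
keeper_pivot [240.7, 248.2] 0.77
keeper_knob [236.3, 178.7] 0.79
[[244.5858 247.7005]
 [242.347  170.7521]
 [355.8865 180.9205]
 [222.3209 181.9212]]
```

View pics/top2.png

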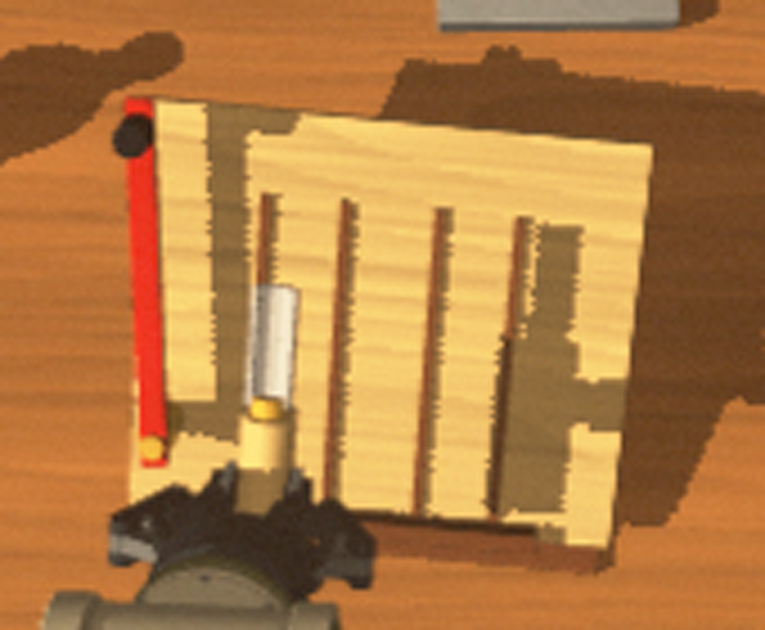

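```bash
cat > fit2.py <<'E'
from h import *
from scipy.optimize import least_squares
w=env.get_image("wrist");t=env.get_image("top")
c=lambda x,y:(x/4.5+210,y/4.5+150)
Tp=[((250,-145,0),(354.9,182.7)),((0,-145,0),c(612,547)),((202,73,5),c(266,195)),((202,27,5),c(346,200)),((202,-27,5),c(440,208)),((202,-73,5),c(522,218)),((60,125,48),(240.7,247.5))]
Wp=[((0,145,0),(438,120)),((0,-145,0),(98,137)),((60,125,48),(432,203))]
Tl=[((27,5),c(332,490)),((-27,5),c(417,500)),((-73,5),c(494,505))]
Wl=[((-27,5),(221,140)),((-27,5),(232,318)),((-73,5),(167,145)),((-73,5),(183,318)),((145,0),(437,170)),((-145,0),(98,200))]
xs=np.linspace(0,250,251)
def res(v,use):
    R=boardR(v[2]);o=np.r_[v[:2],.035+(v[3] if len(v)>3 else 0)];out=[]
    for p,f,P,L,k in ((t,0,Tp,Tl,"t"),(w,1,Wp,Wl,"w")):
        if k not in use: continue
        for m,uv in P: out+=list(proj(p,o+R@(np.array(m)/1000),f)[0]-uv)
        for (y,z),uv in L:
            q=proj(p,o+np.stack([xs,0*xs+y,0*xs+z],1)/1000@R.T,f);out.append(np.interp(uv[1],*( (q[::-1,1],q[::-1,0]) if q[0,1]>q[-1,1] else (q[:,1],q[:,0])))-uv[0])
    return np.array(out)
for use in ("t","w","tw"):
  for n in (3,4):
    r=least_squares(res,[.439,.05,-3.5,0][:n],args=(use,),x_scale=[.01,.01,1,.01][:n],diff_step=1e-4,loss="soft_l1");print(use,r.x,np.round(res(r.x,use),1))
E
python3 fit2.py
```

```text
t [ 0.4365  0.0516 -3.7412] [ 0.7 -0.6 -0.6  0.2 -0.  -0.4  0.1  0.1  0.1  0.3 -0.3 -0.3  3.3  1.
 -1.2 -0.1 -0.1]
t [ 0.4367  0.0516 -3.7372 -0.0018] [ 0.6 -0.5 -0.6  0.1  0.  -0.4  0.1  0.1  0.1  0.3 -0.3 -0.3  3.4  0.9
 -1.2 -0.1 -0.1]
w [ 0.438   0.056  -3.1995] [ 0.2  0.2 -2.1 -2.4 -1.5  0.6 -0.7  1.2 -0.7  1.5  0.4  3. ]
w [ 0.438   0.056  -3.1527  0.0003] [ 0.3  0.1 -2.3 -2.2 -1.4  0.7 -0.9  1.2 -0.9  1.4  0.5  2.8]
tw [ 0.4369  0.0562 -3.6985] [-1.2 -0.8 -2.3 -0.1 -1.9 -0.6 -1.8 -0.1 -1.7  0.1 -2.1 -0.5  1.5  0.8
 -2.9 -1.8 -1.8  0.3  0.3 -2.7 -4.9 -1.8  0.6 -0.9 -0.3 -1.1 -0.1  0.1
  2. ]
tw [ 0.4371  0.0563 -3.8411 -0.001 ] [-1.  -0.6 -2.3  0.  -1.7 -0.7 -1.6 -0.1 -1.6  0.1 -2.  -0.4  1.6  0.6
 -2.9 -1.8 -1.9  0.1  0.4 -2.2 -5.6 -2.2  0.3 -0.5 -0.3 -0.5  0.  -0.2
  2.5]
```

```bash
sed -i 's/^B=.*/B=[.437,.0545,-3.6]/' h.py; python3 - <<'E'
from h import *
p,R=place(85,50,31);print(p)
rows(p,R,n=8)
E
```

```text
[0.5039 0.1004 0.099 ]
n 8 rv/row [-0.0002 -0.0002 -0.0008]
[ 0.1  0.4 14.5] [ 0.1  0.4 14.5] [ 0.1  0.4 14.5] [ 0.1  0.4 14.5] [ 0.1  0.4 14.5] [ 0.1  0.4 14.5] [ 0.1  0.4 14.5] [ 0.1  0.4 14.5]
```

Emit:
{"method": "servo_tool", "body": {
  "deltas": "0 0.1 0.4 20 0 0 -0.001; 0 0.1 0.4 22 0 0 -0.001; 0 0.1 0.4 22 0 0 -0.001; 0 0.1 0.4 20 0 0 -0.001; 0 0.1 0.4 15 0 0 -0.001; 0 0.1 0.4 10 0 0 -0.001; 0 0.1 0.4 5 0 0 0; 0 0.1 0.4 2 0 0 0"
}}

```text
time_s: 7.65
position: [0.5044, 0.1002, 0.0984]
tool_rot: [[-0.905, 0.064, 0.42], [0.058, 0.998, -0.028], [-0.42, -0.001, -0.907]]
ft_force: [-0.7, -0.3, -1.3]
grip_width: 0.0264
gripper_force: 50.6
```

```bash
python3 - <<'E'
from h import *
o=env.observe();p,R=place(85,50,31)
print(o["position"],"err",R.T@(o["position"]-p)*1000,Ro.from_matrix(R.T@o["tool_rot"]).as_rotvec(degrees=True))
w=env.get_image("wrist");save(w,"bw2.png",(160,60,480,300),2.5)
M=np.array([[60,73,5],[60,27,5],[12,73,20],[12,27,20],[60,64,22],[60,36,22]])/1000
print(proj(w,np.r_[B[:2],.035]+M@boardR(B[2]).T,1))
E
```

```text
[0.5044 0.1002 0.0984] err [-0.1445 -0.1491  0.708 ] [0.0794 0.1388 0.0395]
[[361.6124 231.1551]
 [263.9325 231.2173]
 [368.094  126.6288]
 [256.3072 126.945 ]
 [345.2991 240.6618]
 [279.4286 240.6919]]
```

View pics/bw2.png

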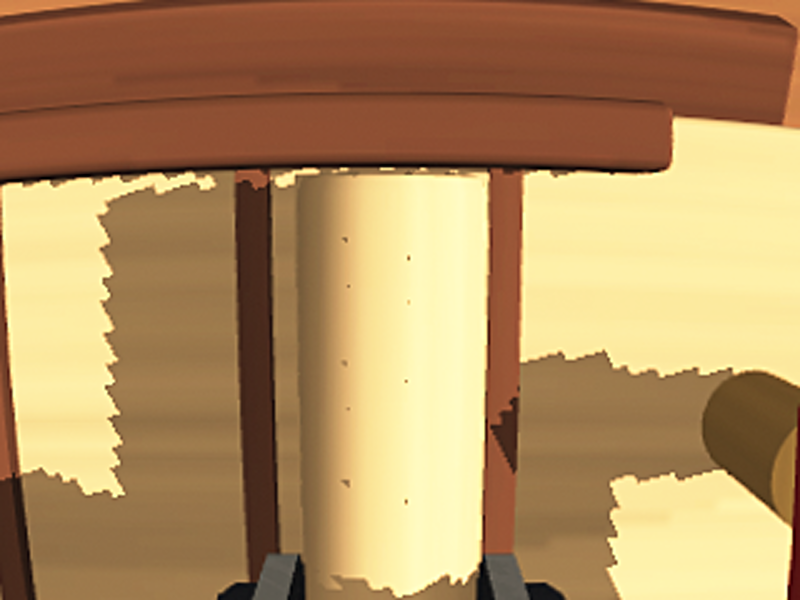

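The crop shows the channel ribs at columns 264 and 361, matching the model. The handle is centred at about 317, roughly 2 mm too far to +y. Its end sits just clear of the ledge at row 128.

```bash
python3 - <<'E'
from h import *
w=env.get_image("wrist");print(w["camera_matrix"])
o=env.observe()
for x in (12,15,18,21,24):
  M=np.array([[x,50,52],[x,50,22]])/1000
  print(x,proj(w,np.r_[B[:2],.035]+M@boardR(B[2]).T,1).round(1))
T=np.linalg.inv(w["world_to_cam"]);print("cam in tool",o["tool_rot"].T@(T[:3,3]-o["position"]),(o["tool_rot"].T@T[:3,:3]))
E
```

```text
[[371.6483   0.     315.8892]
 [  0.     371.6483 239.1582]
 [  0.       0.       1.    ]]
12 [[310.8 121.6]
 [311.9 125.5]]
15 [[310.8 130.7]
 [311.9 132.9]]
18 [[310.9 139.8]
 [311.9 140.2]]
21 [[310.9 148.9]
 [311.9 147.5]]
24 [[310.9 158. ]
 [312.  154.8]]
cam in tool [ 0.067   0.0016 -0.1431] [[-0.0002 -0.9655 -0.2605]
 [ 1.     -0.0002  0.0001]
 [-0.0002 -0.2605  0.9655]]
```

Emit:
{"method": "servo_tool", "body": {
  "deltas": "0 0 -1 3 0 0 0; 0 0 -1 5 0 0 0; 0 0 0 4 0 0 0; 0 0 0 3 0 0 0; 0 0 0 2 0 0 0; 0 0 0 1 0 0 0; 0 0 0 0 0 0 0"
}}

```text
time_s: 8.33
position: [0.5117, 0.0977, 0.0823]
tool_rot: [[-0.905, 0.064, 0.42], [0.058, 0.998, -0.028], [-0.421, -0.001, -0.907]]
ft_force: [-0.2, -0.8, -1.6]
grip_width: 0.0264
gripper_force: 50.6
```

Emit:
{"method": "servo_tool", "body": {
  "deltas": "0 0 0 1 0 0 0; 0 0 0 0 0 0 0"
}}

```text
time_s: 8.5
position: [0.5121, 0.0977, 0.0816]
tool_rot: [[-0.905, 0.064, 0.42], [0.057, 0.998, -0.028], [-0.421, -0.001, -0.907]]
ft_force: [0.3, -0.3, -1.2]
grip_width: 0.0265
gripper_force: 50.6
```

Emit:
{"method": "servo_tool", "body": {
  "deltas": "0 0 0 1 0 0 0; 0 0 0 0 0 0 0"
}}

```text
time_s: 8.67
position: [0.5125, 0.0977, 0.0807]
tool_rot: [[-0.905, 0.064, 0.42], [0.058, 0.998, -0.028], [-0.421, -0.001, -0.907]]
ft_force: [-0.5, 0.5, -1.0]
grip_width: 0.0268
gripper_force: 50.6
```

Emit:
{"method": "servo_tool", "body": {
  "deltas": "0 0 0 0.7 0 0 0; 0 0 0 0 0 0 0"
}}

```text
time_s: 8.83
position: [0.5128, 0.0976, 0.0801]
tool_rot: [[-0.905, 0.064, 0.42], [0.058, 0.998, -0.028], [-0.421, -0.001, -0.907]]
ft_force: [-0.9, 0.5, -1.1]
grip_width: 0.0264
gripper_force: 50.6
```

Emit:
{"method": "servo_tool", "body": {
  "deltas": "0 0 0 0.7 0 0 0; 0 0 0 0 0 0 0"
}}

```text
time_s: 9.0
position: [0.5131, 0.0976, 0.0794]
tool_rot: [[-0.905, 0.064, 0.42], [0.057, 0.998, -0.028], [-0.421, -0.001, -0.907]]
ft_force: [0.3, 0.3, -1.8]
grip_width: 0.0266
gripper_force: 50.6
```

Emit:
{"method": "servo_tool", "body": {
  "deltas": "0 0 0 0.7 0 0 0; 0 0 0 0 0 0 0"
}}

```text
time_s: 9.17
position: [0.5134, 0.0976, 0.0789]
tool_rot: [[-0.905, 0.064, 0.42], [0.058, 0.998, -0.028], [-0.421, -0.001, -0.907]]
ft_force: [-0.7, -0.5, 0.1]
grip_width: 0.0265
gripper_force: 50.7
```

```bash
python3 - <<'E'
from h import *
o=env.observe();p,R=place(85,50,9);print("board err mm (x,y,z tool)",R.T@(o["position"]-p)*1000,o["ft_force"],o["wrist_torque"])
w=env.get_image("wrist");save(w,"bw3.png",(160,60,480,300),2.5)
E
```

```text
board err mm (x,y,z tool) [-0.1907 -2.1849  0.2934] [-0.742  -0.4711  0.1396] [-0.0222  0.3124  0.0286]
```

View pics/bw3.png

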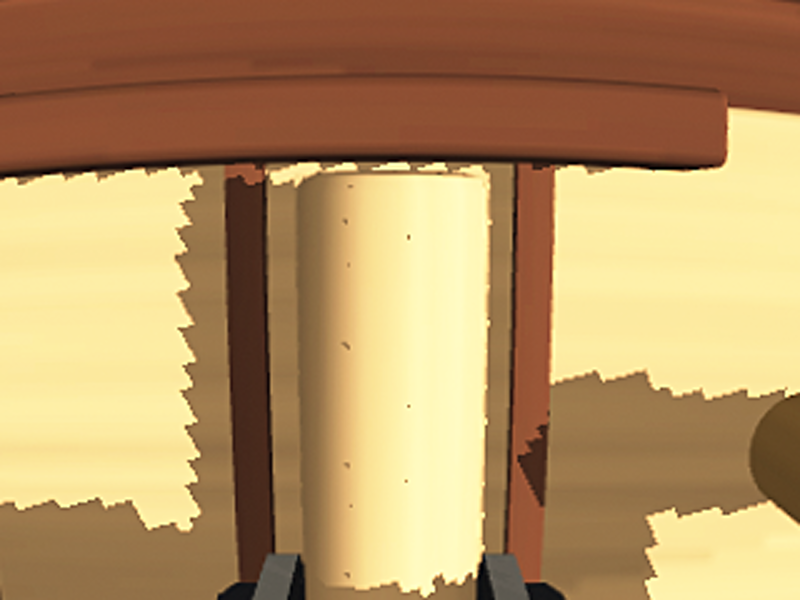

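The gouge now lies between its ribs (crop columns 265–515) with about 2 mm to the ledge, and is just touching the floor. I'll press lightly, slide it down to the ledge and release.

Emit:
{"method": "servo_tool", "body": {
  "deltas": "0 0 0 0.7 0 0 0; 0 0 0 0 0 0 0; 0 0.7 0 0 0 0 0; 0 0.7 0 0 0 0 0; 0 0.7 0 0 0 0 0; 0 0 0 0 0 0 0",
  "newtons": 30
}}

```text
time_s: 9.72
position: [0.5134, 0.0976, 0.0789]
tool_rot: [[-0.903, 0.064, 0.425], [0.057, 0.998, -0.028], [-0.426, -0.001, -0.905]]
ft_force: [-1.0, -0.8, 8.5]
grip_width: 0.0267
gripper_force: 51.7
```

Emit:
{"method": "servo_tool", "body": {
  "deltas": "0.36 0 0 0 0 0 0; 0.4 0 0 0 0 0 0; 0.48 0 0 0 0 0 0; 0.5 0 0 0 0 0 0; 0.5 0 0 0 0 0 0"
}}

```text
time_s: 10.13
position: [0.5117, 0.0977, 0.0771]
tool_rot: [[-0.905, 0.064, 0.42], [0.058, 0.998, -0.028], [-0.421, -0.001, -0.907]]
ft_force: [-0.0, -0.6, -0.2]
grip_width: 0.0424
gripper_force: 0.0
```

Emit:
{"method": "servo_tool", "body": {
  "deltas": "0.5 0 0 -6 0 0 0; 0.5 0 0 -15 0 0 0; 0.6 0 0 -25 0 0 0; 0.7 0 0 -30 0 0 0; 1 0 0 -30 0 0 0; 1 0 0 -30 0 0 0; 1 0 0 0 0 0 0"
}}

```text
time_s: 10.72
position: [0.4545, 0.1019, 0.2057]
tool_rot: [[-0.902, 0.063, 0.427], [0.057, 0.998, -0.028], [-0.428, -0.001, -0.904]]
ft_force: [0.6, -0.6, -0.1]
grip_width: 0.0855
gripper_force: 0.0
```

```bash
python3 - <<'E'
from h import *
o=env.observe();print(o["position"],o["q"],o["time_s"])
w=env.get_image("wrist");save(w,"bw4.png")
for n in ("gouge_grip","gouge_tip","gouge"): print(n,[(d["uv"],round(d["conf"],2)) for d in env.spot_point(n,w)])
M=np.array([[82,50,15],[192,50,14],[102,50,0]])/1000
print(proj(w,np.r_[B[:2],.035]+M@boardR(B[2]).T,1))
# chisel hover, from here: stage 1
rows([.382,-.287,.22],down(172.5))
E
```

```text
[0.4545 0.1019 0.2057] [ -1.4269   5.7959 106.0396  -1.4282  42.8283 -86.9882] 10.7167
gouge_grip [([316.5, 228.1], 0.7)]
gouge_tip [([312.0, 346.3], 0.64)]
gouge [([317.4, 248.6], 0.8)]
[[315.9588 223.7799]
 [315.9717 347.1355]
 [315.9662 243.4499]]
n 12 rv/row [0.0011 0.0361 0.0055]
[  2.9 -32.7  -3.1] [  2.8 -32.7  -3. ] [  2.8 -32.7  -2.9] [  2.7 -32.7  -2.7] [  2.6 -32.8  -2.6] [  2.5 -32.8  -2.5] [  2.4 -32.8  -2.4] [  2.3 -32.8  -2.2] [  2.2 -32.8  -2.1] [  2.1 -32.8  -2. ] [  2.  -32.9  -1.9] [  1.9 -32.9  -1.8]
```

View pics/bw4.png

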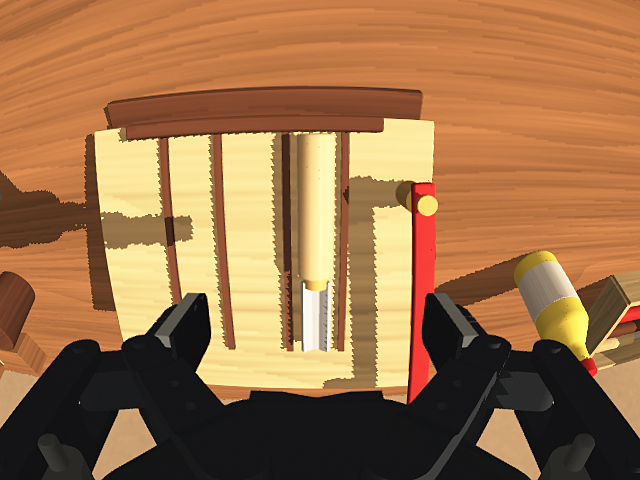

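The gouge lies in the left channel with its end against the ledge at row 132. On to the chisel.

Emit:
{"method": "servo_tool", "body": {
  "deltas": "1 2.9 -25 -3.1 0 0.0361 0.0055; 1 2.8 -34 -3 0 0.0361 0.0055; 1 2.8 -34 -2.9 0 0.0361 0.0055; 1 2.7 -34 -2.7 0 0.0361 0.0055; 1 2.6 -34 -2.6 0 0.0361 0.0055; 1 2.5 -34 -2.5 0 0.0361 0.0055"
}}

```text
time_s: 11.42
position: [0.4179, -0.093, 0.209]
tool_rot: [[-0.972, 0.096, 0.212], [0.096, 0.995, -0.009], [-0.212, 0.011, -0.977]]
ft_force: [0.7, 0.2, -0.1]
grip_width: 0.0853
gripper_force: 0.0
```

Emit:
{"method": "servo_tool", "body": {
  "deltas": "1 2.4 -34 -2.4 0 0.0361 0.0055; 1 2.3 -34 -2.2 0 0.0361 0.0055; 1 2.2 -34 -2.1 0 0.0361 0.0055; 1 2.1 -34 -2 0 0.0361 0.0055; 1 2 -34 -1.9 0 0.0361 0.0055; 1 1.9 -28 -1.8 0 0.0361 0.0055; 1 0 0 0 0 0 0"
}}

```text
time_s: 12.0
position: [0.3826, -0.2915, 0.2165]
tool_rot: [[-0.991, 0.132, -0.001], [0.132, 0.991, 0.014], [0.003, 0.014, -1.0]]
ft_force: [0.4, 0.6, -0.2]
grip_width: 0.0855
gripper_force: 0.0
```

```bash
sed -i 's/^B=.*/B=[.437,.0525,-3.6]/' h.py; cat > c.py <<'E'
from g import *
measure('chisel',np.array([.385,-.287]))
w=env.get_image("wrist");hsv=cv2.cvtColor(w["img"],cv2.COLOR_RGB2HSV)
m=(((hsv[...,0]<4)|(hsv[...,0]>176))&(hsv[...,1]>200)&(hsv[...,2]>60)).astype(np.uint8)
n,l,st,ce=cv2.connectedComponentsWithStats(m)
for i in range(1,n):
    if st[i,4]>300:
        c=cv2.minAreaRect(np.argwhere(l==i)[:,::-1].astype(np.float32));bp=cv2.boxPoints(c)
        W=np.array([fishray(w,*q,.017)[:2] for q in bp]);print("red",np.round(c[0]),np.round(c[1]),round(c[2],1),"centre",W.mean(0),"sides",np.linalg.norm(W[1]-W[0]),np.linalg.norm(W[2]-W[1]),"yaws",[round(np.degrees(np.arctan2(*(W[i+1]-W[i])[::-1])),1) for i in (0,1)])
E
python3 c.py
```

```text
[ 0.3827 -0.2874  0.2166] yaw 172.5855369732172 q6 -134.15127150624 t 12.1
wrist chisel_grip [318. 214.] [ 0.3837 -0.2853  0.015 ] 0.85
wrist chisel_tip [246. 222.] [ 0.3826 -0.3543  0.014 ] 0.78
wrist chisel_tip [319. 310.] [ 0.4843 -0.2973  0.014 ] 0.58
wrist chisel [316. 228.] [ 0.4009 -0.2889  0.    ] 0.7
top chisel_grip [414. 290.] [ 0.3832 -0.2832  0.015 ] 0.66
top chisel_tip [419. 252.] [ 0.4876 -0.2979  0.014 ] 0.72
top chisel_tip [417. 290.] [ 0.3829 -0.2933  0.014 ] 0.69
top chisel [416. 282.] [ 0.4037 -0.2923  0.    ] 0.67
red [ 97. 159.] [131.  42.] 22.6 centre [ 0.2912 -0.5059] sides 0.04969829100041827 0.1657086309909245 yaws [np.float64(137.2), np.float64(58.7)]
red [310. 196.] [117.  29.] 90.0 centre [ 0.3681 -0.2848] sides 0.02654366550426516 0.11184798825876968 yaws [np.float64(82.6), np.float64(-7.0)]
```

Emit:
{"method": "servo_tool", "body": {
  "deltas": "1 -0.6 1.5 20 0 0 0; 1 0 0 33 0 0 0; 1 0 0 36 0 0 0; 1 0 0 36 0 0 0; 1 0 0 32 0 0 0; 0.7 0 0 25 0 0 0; 0.6 0 0 14 0 0 0; 0.5 0 0 8 0 0 0"
}}

```text
time_s: 13.12
position: [0.3838, -0.2818, 0.0128]
tool_rot: [[-0.992, 0.127, 0.001], [0.127, 0.992, 0.015], [0.001, 0.015, -1.0]]
ft_force: [0.4, 0.5, -0.1]
grip_width: 0.0516
gripper_force: 0.0
```

Emit:
{"method": "servo_tool", "body": {
  "deltas": "0.5 0 0 3.5 0 0 0; 0.5 0 0 0 0 0 0; 0 0 0 0 0 0 0; 0 0 0 0 0 0 0; 0 0 0 0 0 0 0; 0 0 0 0 0 0 0; 0 0 0 0 0 0 0",
  "newtons": 50
}}

```text
time_s: 13.7
position: [0.3848, -0.2833, 0.0122]
tool_rot: [[-0.992, 0.127, 0.004], [0.127, 0.992, 0.011], [-0.003, 0.011, -1.0]]
ft_force: [-0.1, -0.4, 7.8]
grip_width: 0.0264
gripper_force: 50.1
```

The grip came out a little high at TCP 12 mm, so I'll reopen, go down and grip again.

Emit:
{"method": "servo_tool", "body": {
  "deltas": "0.45 0 0 0 0.011 0.003 0; 0.45 0 0 0 0 0 0; 0.45 0 0 1 0 0 0; 0.45 0 0 0 0 0 0; 0.45 0 0 0 0 0 0"
}}

```text
time_s: 14.12
position: [0.3842, -0.2826, 0.0098]
tool_rot: [[-0.992, 0.127, -0.002], [0.127, 0.992, 0.003], [0.002, 0.002, -1.0]]
ft_force: [0.2, 0.4, -0.3]
grip_width: 0.0386
gripper_force: 0.0
```

```bash
python3 - <<'E'
from h import *
o=env.observe();print(o["position"],o["tool_rot"],o["ft_force"],o["grip_width"])
E
```

```text
[ 0.3842 -0.2826  0.0098] [[-0.9918  0.1275 -0.002 ]
 [ 0.1275  0.9918  0.0027]
 [ 0.0023  0.0024 -1.    ]] [ 0.1624  0.3895 -0.293 ] 0.038589050101913706
```

Emit:
{"method": "servo_tool", "body": {
  "deltas": "0.45 0 -0.7 2 0 0 0; 0.45 0 0 0 0 0 0; 0 0 0 0 0 0 0; 0 0 0 0 0 0 0; 0 0 0 0 0 0 0; 0 0 0 0 0 0 0; 0 0 0 0 0 0 0"
}}

```text
time_s: 14.7
position: [0.3841, -0.2834, 0.008]
tool_rot: [[-0.992, 0.127, -0.002], [0.127, 0.992, 0.002], [0.002, 0.002, -1.0]]
ft_force: [-0.9, -0.8, 2.6]
grip_width: 0.0267
gripper_force: 49.7
```

Emit:
{"method": "servo_tool", "body": {
  "deltas": "0 0 0 -8 0 0 0; 0 0 0 -22 0 0 0; 0 0 0 -32 0 0 0; 0 0 0 -35 0 0 0; 0 0 0 -35 0 0 0; 0 0 0 -35 0 0 0; 0 0 0 -33 0 0 0"
}}

```text
time_s: 15.28
position: [0.3842, -0.2832, 0.2103]
tool_rot: [[-0.992, 0.127, -0.002], [0.127, 0.992, 0.002], [0.002, 0.002, -1.0]]
ft_force: [1.1, -0.3, -1.1]
grip_width: 0.0265
gripper_force: 49.4
```

```bash
python3 - <<'E'
from h import *
o=env.observe();print(o["position"],o["grip_width"],o["gripper_force"])
p,R=place(86,-50,150);print(p)
rows(p,R,n=14)
E
```

```text
[ 0.3842 -0.2832  0.2103] 0.026524727921664607 49.40199136734009
[0.4484 0.0017 0.2073]
n 14 rv/row [-0.0009 -0.0313 -0.0046]
[-2.  20.8  0.3] [-2.  20.8  0.3] [-2.1 20.8  0.4] [-2.2 20.7  0.5] [-2.3 20.7  0.6] [-2.4 20.7  0.7] [-2.4 20.7  0.8] [-2.5 20.7  0.9] [-2.6 20.7  1. ] [-2.6 20.7  1.1] [-2.7 20.7  1.2] [-2.8 20.6  1.3] [-2.8 20.6  1.4] [-2.9 20.6  1.5]
```

Emit:
{"method": "servo_tool", "body": {
  "deltas": "0 -2 20.8 0.3 0 -0.0313 -0.0046; 0 -2 20.8 0.3 0 -0.0313 -0.0046; 0 -2.1 20.8 0.4 0 -0.0313 -0.0046; 0 -2.2 20.8 0.5 0 -0.0313 -0.0046; 0 -2.3 20.7 0.6 0 -0.0313 -0.0046; 0 -2.4 20.7 0.7 0 -0.0313 -0.0046; 0 -2.4 20.7 0.8 0 -0.0313 -0.0046"
}}

```text
time_s: 15.87
position: [0.4164, -0.14, 0.2062]
tool_rot: [[-0.972, 0.096, 0.215], [0.093, 0.995, -0.021], [-0.216, -0.001, -0.976]]
ft_force: [0.8, -0.2, -1.1]
grip_width: 0.0265
gripper_force: 49.4
```

Emit:
{"method": "servo_tool", "body": {
  "deltas": "0 -2.5 20.7 0.9 0 -0.0313 -0.0046; 0 -2.6 20.7 1 0 -0.0313 -0.0046; 0 -2.6 20.7 1.1 0 -0.0313 -0.0046; 0 -2.7 20.7 1.2 0 -0.0313 -0.0046; 0 -2.8 20.6 1.3 0 -0.0313 -0.0046; 0 -2.8 20.6 1.4 0 -0.0313 -0.0046; 0 -2.9 20.6 1.5 0 -0.0313 -0.0046; 0 0 0 0 0 0 0"
}}

```text
time_s: 16.53
position: [0.4479, 0.0041, 0.2027]
tool_rot: [[-0.905, 0.062, 0.42], [0.052, 0.998, -0.036], [-0.422, -0.01, -0.907]]
ft_force: [-1.1, -0.7, -2.3]
grip_width: 0.0267
gripper_force: 49.6
```

```bash
cat > e.py <<'E'
from h import *
import sys
a=list(map(float,sys.argv[1:4]))
o=env.observe();p,R=place(*a)
print(o["time_s"],"err mm tool",R.T@(o["position"]-p)*1000,"rot",Ro.from_matrix(R.T@o["tool_rot"]).as_rotvec(),o["ft_force"])
w=env.get_image("wrist");hsv=cv2.cvtColor(w["img"],cv2.COLOR_RGB2HSV)
m=(((hsv[...,0]<3)|(hsv[...,0]>176))&(hsv[...,1]>215)&(hsv[...,2]>60)).astype(np.uint8)
n,l,st,ce=cv2.connectedComponentsWithStats(m)
print([st[i].tolist() for i in range(1,n) if st[i,4]>800])
M=np.array([[60,-27,5],[60,-73,5],[12,-50,20],[12,-50,a[2]-8+28],[15,-50,a[2]-8+28]])/1000
print(proj(w,np.r_[B[:2],.035]+M@boardR(B[2]).T,1).round(1).tolist())
E
python3 e.py 86 -50 150
```

```text
16.5333 err mm tool [2.5425 2.3805 3.8895] rot [ 0.0091  0.001  -0.0048] [-1.1343 -0.7283 -2.2672]
[]
[[342.2, 197.6], [282.8, 197.3], [312.3, 134.8], [303.6, 126.7], [303.6, 136.0]]
```

Emit:
{"method": "servo_tool", "body": {
  "deltas": "0 -0.5 -0.4 18 -0.002 0 0.001; 0 -0.5 -0.4 22 -0.002 0 0.001; 0 -0.5 -0.4 22 -0.002 0 0.001; 0 -0.5 -0.4 20 -0.002 0 0.001; 0 -0.5 -0.4 15 -0.001 0 0.001; 0 0 -0.4 10 0 0 0; 0 0 0 6 0 0 0; 0 0 0 0 0 0 0"
}}

```text
time_s: 17.25
position: [0.4988, -0.0058, 0.1009]
tool_rot: [[-0.905, 0.067, 0.419], [0.06, 0.998, -0.029], [-0.42, -0.001, -0.907]]
ft_force: [-0.0, 0.5, -1.5]
grip_width: 0.0267
gripper_force: 49.6
```

```bash
sed -i 's/>215/>150/' e.py; python3 e.py 86 -50 31
```

```text
17.25 err mm tool [-1.0362 -4.2854 -1.1115] rot [0.0025 0.0024 0.0033] [-0.0268  0.5236 -1.516 ]
[[275, 126, 78, 272, 19191], [577, 272, 63, 208, 2933]]
[[369.8, 226.2], [272.9, 226.5], [321.7, 121.6], [323.0, 116.6], [323.0, 125.5]]
```

Emit:
{"method": "servo_tool", "body": {
  "deltas": "0 0.5 2.2 4 -0.002 -0.002 -0.003; 0 0.5 2.1 6 0 0 0; 0 0 0 4 0 0 0; 0 0 0 2 0 0 0; 0 0 0 0 0 0 0; 0 0 0 0 0 0 0"
}}

```text
time_s: 17.8
position: [0.5049, -0.0012, 0.0868]
tool_rot: [[-0.904, 0.062, 0.423], [0.056, 0.998, -0.027], [-0.424, -0.001, -0.906]]
ft_force: [0.4, -0.6, -0.7]
grip_width: 0.0265
gripper_force: 49.6
```

```bash
python3 e.py 86 -50 14; python3 - <<'E'
from h import *
w=env.get_image("wrist")
for r in (180,215): print(r,[(c,w["img"][r,c].tolist()) for c in range(240,410,4)])
E
```

```text
17.8 err mm tool [-0.3518  0.6349 -2.8507] rot [ 0.0005 -0.0014 -0.0006] [ 0.3714 -0.6268 -0.7494]
[[275, 126, 79, 272, 19198], [581, 337, 59, 143, 2564]]
[[363.6, 235.8], [257.9, 235.7], [309.9, 121.2], [309.2, 119.1], [309.2, 127.9]]
180 [(240, [160, 125, 78]), (244, [161, 125, 79]), (248, [162, 126, 80]), (252, [103, 73, 45]), (256, [71, 42, 30]), (260, [72, 43, 30]), (264, [75, 43, 30]), (268, [141, 107, 66]), (272, [162, 126, 78]), (276, [154, 27, 27]), (280, [113, 22, 20]), (284, [124, 25, 22]), (288, [147, 29, 27]), (292, [175, 35, 31]), (296, [202, 40, 36]), (300, [222, 44, 40]), (304, [235, 50, 45]), (308, [242, 55, 49]), (312, [247, 59, 53]), (316, [250, 63, 57]), (320, [253, 69, 62]), (324, [254, 72, 64]), (328, [254, 71, 64]), (332, [254, 73, 65]), (336, [254, 70, 63]), (340, [254, 72, 64]), (344, [254, 70, 64]), (348, [253, 66, 59]), (352, [255, 59, 57]), (356, [160, 124, 78]), (360, [102, 75, 48]), (364, [151, 84, 53]), (368, [155, 87, 55]), (372, [160, 88, 56]), (376, [255, 247, 161]), (380, [253, 238, 166]), (384, [253, 238, 166]), (388, [253, 236, 164]), (392, [253, 
[... 378 characters left out ...]
 (288, [147, 28, 26]), (292, [174, 34, 31]), (296, [200, 39, 35]), (300, [223, 44, 40]), (304, [235, 49, 46]), (308, [243, 55, 50]), (312, [247, 58, 52]), (316, [251, 63, 57]), (320, [253, 69, 61]), (324, [254, 72, 65]), (328, [254, 71, 64]), (332, [254, 72, 65]), (336, [254, 72, 65]), (340, [254, 71, 65]), (344, [254, 70, 64]), (348, [253, 67, 59]), (352, [251, 65, 56]), (356, [164, 128, 80]), (360, [64, 44, 28]), (364, [152, 85, 54]), (368, [155, 87, 56]), (372, [156, 86, 55]), (376, [255, 247, 176]), (380, [254, 241, 169]), (384, [254, 241, 170]), (388, [254, 241, 170]), (392, [254, 241, 170]), (396, [254, 241, 170]), (400, [254, 241, 169]), (404, [254, 241, 171]), (408, [254, 241, 171])]
```

The chisel is centred in the right channel: ribs at 259 and 368, handle at 275–354. I'll lower it.

Emit:
{"method": "servo_tool", "body": {
  "deltas": "0 0 0 2.5 0 0 0; 0 0 0 2 0 0 0; 0 0 0 1.2 0 0 0; 0 0 0 0 0 0 0; 0 0 0 0 0 0 0"
}}

```text
time_s: 18.32
position: [0.5073, -0.0014, 0.0816]
tool_rot: [[-0.904, 0.063, 0.423], [0.056, 0.998, -0.027], [-0.424, -0.001, -0.906]]
ft_force: [-0.3, -0.3, -1.8]
grip_width: 0.0266
gripper_force: 49.6
```

Emit:
{"method": "servo_tool", "body": {
  "deltas": "0 0 0 0.8 0 0 0; 0 0 0 0 0 0 0"
}}

```text
time_s: 18.48
position: [0.5077, -0.0015, 0.0809]
tool_rot: [[-0.904, 0.063, 0.423], [0.056, 0.998, -0.027], [-0.424, -0.001, -0.906]]
ft_force: [-0.9, -0.3, -2.0]
grip_width: 0.0267
gripper_force: 49.6
```

Emit:
{"method": "servo_tool", "body": {
  "deltas": "0 0 0 0.8 0 0 0; 0 0 0 0 0 0 0"
}}

```text
time_s: 18.65
position: [0.508, -0.0015, 0.0801]
tool_rot: [[-0.904, 0.063, 0.423], [0.056, 0.998, -0.027], [-0.424, -0.001, -0.906]]
ft_force: [0.6, 0.6, -2.4]
grip_width: 0.0262
gripper_force: 49.6
```

```bash
python3 e.py 86 -50 8
```

```text
18.65 err mm tool [-0.3527  0.5822 -1.5181] rot [ 0.0006 -0.0015 -0.0005] [ 0.6108  0.6375 -2.3929]
[[275, 126, 79, 272, 19190], [590, 367, 50, 113, 1941]]
[[365.9, 240.2], [255.4, 240.2], [309.6, 120.1], [309.2, 118.8], [309.2, 127.7]]
```

Emit:
{"method": "servo_tool", "body": {
  "deltas": "0 0 0 0.8 0 0 0; 0 0 0 0 0 0 0"
}}

```text
time_s: 18.87
position: [0.5084, -0.0015, 0.0794]
tool_rot: [[-0.904, 0.063, 0.423], [0.056, 0.998, -0.027], [-0.424, -0.001, -0.906]]
ft_force: [-0.7, -0.7, -1.5]
grip_width: 0.0264
gripper_force: 49.6
```

Emit:
{"method": "servo_tool", "body": {
  "deltas": "0 0 0 0.7 0 0 0; 0 0 0 0 0 0 0"
}}

```text
time_s: 19.03
position: [0.5086, -0.0015, 0.0788]
tool_rot: [[-0.904, 0.063, 0.423], [0.056, 0.998, -0.027], [-0.424, -0.001, -0.906]]
ft_force: [0.3, -0.1, -1.2]
grip_width: 0.0267
gripper_force: 49.6
```

Emit:
{"method": "servo_tool", "body": {
  "deltas": "0 0 0 0.5 0 0 0; 0 0 0 0 0 0 0"
}}

```text
time_s: 19.2
position: [0.5088, -0.0015, 0.0786]
tool_rot: [[-0.904, 0.063, 0.423], [0.056, 0.998, -0.027], [-0.424, -0.001, -0.906]]
ft_force: [-1.8, -0.4, 2.8]
grip_width: 0.0267
gripper_force: 50.1
```

Emit:
{"method": "servo_tool", "body": {
  "deltas": "0 0.8 0 0 0 0 0; 0 0.8 0 0 0 0 0; 0 0.8 0 0 0 0 0; 0 0 0 0 0 0 0",
  "newtons": 30
}}

```text
time_s: 19.53
position: [0.5072, -0.0016, 0.0779]
tool_rot: [[-0.903, 0.063, 0.425], [0.056, 0.998, -0.028], [-0.426, -0.001, -0.905]]
ft_force: [-0.2, -0.0, 5.1]
grip_width: 0.0269
gripper_force: 50.3
```

Emit:
{"method": "servo_tool", "body": {
  "deltas": "0.36 0 0 0 0 0 0; 0.4 0 0 0 0 0 0; 0.48 0 0 0 0 0 0; 0.5 0 0 0 0 0 0; 0.5 0 0 0 0 0 0"
}}

```text
time_s: 19.95
position: [0.5065, -0.0014, 0.0772]
tool_rot: [[-0.904, 0.063, 0.423], [0.056, 0.998, -0.027], [-0.424, -0.001, -0.906]]
ft_force: [-0.5, 0.1, -0.4]
grip_width: 0.0428
gripper_force: 0.0
```

Emit:
{"method": "servo_tool", "body": {
  "deltas": "0.5 0 0 -6 0 0 0; 0.5 0 0 -15 0 0 0; 0.6 0 0 -25 0 0 0; 0.7 0 0 -30 0 0 0; 1 0 0 -30 0 0 0; 1 0 0 -30 0 0 0; 1 0 0 0 0 0 0"
}}

```text
time_s: 20.53
position: [0.4488, 0.0023, 0.2054]
tool_rot: [[-0.901, 0.062, 0.43], [0.055, 0.998, -0.03], [-0.431, -0.003, -0.902]]
ft_force: [1.1, -0.7, 0.8]
grip_width: 0.0855
gripper_force: 0.0
```

```bash
python3 - <<'E'
from h import *
o=env.observe();print(o["time_s"],o["position"],o["q"])
w=env.get_image("wrist");t=env.get_image("top")
for n in ("chisel_grip","chisel_tip","gouge_grip","gouge_tip","chisel"): print(n,[(np.round(d["uv"]),round(d["conf"],2)) for d in env.spot_point(n,w)])
M=np.array([[82,-50,15],[192,-50,14],[82,50,15],[192,50,14]])/1000
print(proj(w,np.r_[B[:2],.035]+M@boardR(B[2]).T,1).round(0).tolist())
img=w["img"].astype(int)
red=(img[...,0]>90)&(img[...,1]<90)&(img[...,2]<90)&(img[...,0]>2.5*img[...,1]);red[:, 380:]=0;red[:,:260]=0
ys,xs=np.where(red[100:280]);print("chisel red rows",ys.min()+100,"cols",xs.min(),xs.max())
Z=lambda x,y,z,p,f:proj(p,np.r_[B[:2],.035]+boardR(B[2])@(np.array([x,y,z])/1000),f)[0].round(1)
print("ledge",Z(12,-50,20,w,1),"end",Z(12,-50,25,w,1))
for n in ("keeper_knob","keeper_pivot"):
    for k,p in (("w",w),("t",t)): print(n,k,[(np.round(d["uv"],1),round(d["conf"],2)) for d in env.spot_point(n,p)])
print("pivot pred",Z(60,125,48,w,1),Z(60,125,48,t,0))
for a in (0,.05,.1,.15,.2,.25,.3): print(a,Z(60+185*np.cos(a),125+185*np.sin(a),78,t,0))
E
```

```text
20.5333 [0.4488 0.0023 0.2054] [ -18.6482    3.3981  108.9265    9.1888   43.2519 -110.4456]
chisel_grip [(array([314., 225.]), 0.78)]
chisel_tip [(array([318., 241.]), 0.62), (array([316., 346.]), 0.57)]
gouge_grip [(array([314., 225.]), 0.41), (array([316., 346.]), 0.16)]
gouge_tip [(array([428., 344.]), 0.74)]
chisel [(array([316., 244.]), 0.61)]
[[313.0, 223.0], [313.0, 347.0], [440.0, 224.0], [425.0, 344.0]]
chisel red rows 131 cols 296 334
ledge [313.3 130.1] end [313.3 130. ]
keeper_knob w [(array([528.9, 422. ]), 0.6)]
keeper_knob t [(array([235.4, 179.2]), 0.9)]
keeper_pivot w [(array([547.2, 206.9]), 0.84)]
keeper_pivot t [(array([240. , 244.5]), 0.65)]
pivot pred [543.8 207.2] [243.6 248.4]
0 [244.2 181.3]
0.05 [240.3 181.1]
0.1 [236.5 181. ]
0.15 [232.7 181.1]
0.2 [228.9 181.4]
0.25 [225.1 181.9]
0.3 [221.4 182.6]
```

Both tools are seated: the chisel's end is at row 131 and the ledge at 130. Next is the keeper, starting with a hover over the knob.

```bash
cat >> h.py <<'E'
def knob(phi,z,r=185): # tool x = -radial, z into board
    R=boardR(B[2])@Ro.from_euler("z",phi).as_matrix()@np.diag([-1,1,-1.])
    p=np.r_[B[:2],.035]+boardR(B[2])@(np.array([60+r*np.cos(phi),125+r*np.sin(phi),z])/1000)
    return p,R
E
python3 - <<'E'
from h import *
p,R=knob(.06,135);print(p)
rows(p,R,n=11)
t=env.get_image("top")
for d in env.spot_in("glue",t): print(d["bbox"],px2w(t,*d["bbox"][:2],.1))
E
```

```text
[0.6099 0.178  0.2608]
n 11 rv/row [-0.      0.     -0.0054]
[-14.7  16.9   0.7] [-14.7  16.8   0.7] [-14.8  16.7   0.7] [-14.9  16.6   0.7] [-15.   16.5   0.7] [-15.1  16.4   0.7] [-15.2  16.4   0.7] [-15.3  16.3   0.7] [-15.4  16.2   0.7] [-15.5  16.1   0.7] [-15.5  16.    0.7] 
[173.0, 181.7, 32.2, 33.5] [0.6484 0.366  0.1   ]
[274.2, 233.4, 13.8, 67.0] [0.5201 0.098  0.1   ]
```

Emit:
{"method": "servo_tool", "body": {
  "deltas": "0.5 -14.7 16.9 0.7 0 0 -0.0054; 0.5 -14.7 16.8 0.7 0 0 -0.0054; 0.5 -14.8 16.7 0.7 0 0 -0.0054; 0.5 -14.9 16.6 0.7 0 0 -0.0054; 0.5 -15 16.5 0.7 0 0 -0.0054; 0.5 -15.1 16.4 0.7 0 0 -0.0054"
}}

```text
time_s: 21.68
position: [0.5372, 0.0991, 0.234]
tool_rot: [[-0.906, 0.033, 0.423], [0.024, 0.999, -0.027], [-0.424, -0.015, -0.906]]
ft_force: [-0.1, -0.7, 0.5]
grip_width: 0.0426
gripper_force: 0.0
```

Emit:
{"method": "servo_tool", "body": {
  "deltas": "0.5 -15.2 16.4 0.7 0 0 -0.0054; 0.5 -15.3 16.3 0.7 0 0 -0.0054; 0.5 -15.4 16.2 0.7 0 0 -0.0054; 0.5 -15.5 16.1 0.7 0 0 -0.0054; 0.5 -15.5 16 0.7 0 0 -0.0054; 0.5 0 0 0 0 0 0; 0.5 0 0 0 0 0 0"
}}

```text
time_s: 22.27
position: [0.6098, 0.1785, 0.2612]
tool_rot: [[-0.906, 0.008, 0.423], [-0.004, 1.0, -0.027], [-0.423, -0.026, -0.906]]
ft_force: [-0.5, -0.5, -0.2]
grip_width: 0.0427
gripper_force: 0.0
```

```bash
python3 - <<'E'
from h import *
o=env.observe();p,R=knob(.06,135)
print(o["time_s"],o["position"],"err",R.T@(o["position"]-p)*1000,Ro.from_matrix(R.T@o["tool_rot"]).as_rotvec(),o["q"])
w=env.get_image("wrist")
print([(n,np.round(d["uv"],1),round(d["conf"],2)) for n in ("keeper_knob","keeper_pivot") for d in env.spot_point(n,w)])
for a in (-.1,0,.06,.1,.2,.3): print(a,proj(w,knob(a,78)[0],1).round(1),"pivot",proj(w,knob(a,48,0)[0],1).round(1),"bar150",proj(w,knob(a,48,120)[0],1).round(1))
dark=(w["img"].max(2)<45).astype(np.uint8);n,l,st,ce=cv2.connectedComponentsWithStats(dark)
print([(st[i].tolist(),ce[i].round()) for i in range(1,n) if st[i,4]>150])
im=w["img"].astype(int);red=(im[...,0]>90)&(im[...,0]>3*im[...,1])
for r in range(100,440,40): c=np.where(red[r])[0]; print(r,(c.min(),c.max(),len(c)) if len(c) else None)
save(w,"knob.png")
E
```

```text
22.2667 [0.6098 0.1785 0.2612] err [-0.0411  0.4908 -0.4518] [ 0.0003 -0.0008 -0.0009] [  7.6027  19.9799  76.2438  -5.5106  59.2683 -80.4948]
[('keeper_knob', array([316.9, 261.6]), 0.95), ('keeper_knob', array([213.6,  43.6]), 0.4)]
-0.1 [[260.5 255.9]] pivot [[312.7 -35.1]] bar150 [[281.4 141.4]]
0 [[292.6 259.4]] pivot [[312.7 -35.1]] bar150 [[300.7 143.3]]
0.06 [[312. 260.]] pivot [[312.7 -35.1]] bar150 [[312.4 143.6]]
0.1 [[325.  259.8]] pivot [[312.7 -35.1]] bar150 [[320.2 143.5]]
0.2 [[357.3 257. ]] pivot [[312.7 -35.1]] bar150 [[339.6 141.9]]
0.3 [[388.8 251. ]] pivot [[312.7 -35.1]] bar150 [[358.7 138.6]]
[([303, 232, 33, 43, 1113], array([319., 253.])), ([11, 284, 611, 196, 64090], array([314., 409.]))]
100 (np.int64(305), np.int64(329), 25)
140 (np.int64(306), np.int64(329), 24)
180 (np.int64(306), np.int64(330), 25)
220 (np.int64(307), np.int64(330), 24)
260 (np.int64(553), np.int64(567), 15)
300 None
340 None
380 None
420 None
```

View pics/knob.png

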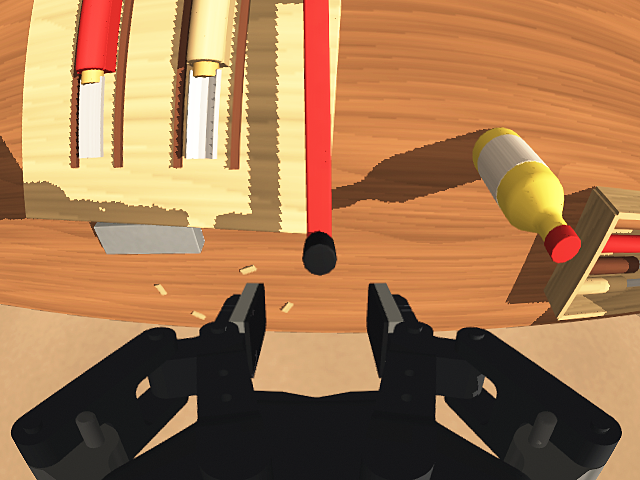

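The last view shows the knob at (319,256), centred between the pads at columns 247 and 383, with both tools seated behind. I'll lower the open fingers around the knob and sweep it round the arc.

Emit:
{"method": "servo_tool", "body": {
  "deltas": "0.5 0 0.8 12 0 0 0; 0.5 0 0 20 0 0 0; 0.5 0 0 20 0 0 0; 0.5 0 0 14 0 0 0; 0.5 0 0 7 0 0 0; 0.5 0 0 3 0 0 0; 0.3 0 0 0 0 0 0; 0.3 0 0 0 0 0 0",
  "newtons": 20
}}

```text
time_s: 23.08
position: [0.6419, 0.1766, 0.1936]
tool_rot: [[-0.906, 0.009, 0.424], [-0.003, 1.0, -0.027], [-0.424, -0.026, -0.905]]
ft_force: [0.6, 0.6, 0.9]
grip_width: 0.0256
gripper_force: 0.0
```

Emit:
{"method": "servo_tool", "body": {
  "deltas": "0.3 0 0 0 0 0 0; 0.3 0.04 -3.7 0 0 0 0.02; 0.3 0.15 -7.4 0 0 0 0.04; 0.3 0.33 -11.1 0 0 0 0.06"
}}

```text
time_s: 23.42
position: [0.6404, 0.1546, 0.1935]
tool_rot: [[-0.898, 0.12, 0.424], [0.12, 0.992, -0.027], [-0.424, 0.027, -0.905]]
ft_force: [-0.1, -0.1, 0.4]
grip_width: 0.0256
gripper_force: 0.2
```

```bash
cat > k.py <<'E'
from h import *
o=env.observe();R=boardR(B[2]);b=R.T@(o["position"]-np.r_[B[:2],.035])*1000
d=b[:2]-[60,125];print(o["time_s"],"board",b,"r",np.hypot(*d),"phi",np.arctan2(d[1],d[0]),"ft board",R.T@o["ft_force"],o["grip_width"],o["gripper_force"])
p,Rk=knob(np.arctan2(d[1],d[0]),58);print("rot err",Ro.from_matrix(Rk.T@o["tool_rot"]).as_rotvec(),o["q"])
t=env.get_image("top");print([(np.round(e["uv"],1),round(e["conf"],2)) for e in env.spot_point("keeper_knob",t)])
im=t["img"].astype(int);red=(im[...,0]>100)&(im[...,0]>3*im[...,1]);red[:170]=0;red[265:]=0;red[:,:225]=0;red[:,355:]=0
ys,xs=np.where(red);print("red",len(xs),xs.min(),xs.max(),ys.min(),ys.max())
E
python3 k.py
```

```text
23.4167 board [245.186  114.6574  60.6064] r 185.47455908898698 phi -0.0557916180588839 ft board [ 0.0651 -0.0577  0.4209] 0.02557859793445044 0.24969633668661118
rot err [-0.0003 -0.0027  0.0074] [  4.6857  25.3104  79.4571  -4.5519  50.3954 -75.965 ]
[(array([246.1, 181.3]), 0.56)]
red 395 242 317 173 264
```

Emit:
{"method": "servo_tool", "body": {
  "deltas": "0.3 0.6 -14.8 0 0 0 0.08; 0.3 0.6 -14.8 0 0 0 0.08; 0.3 0.6 -14.8 0 0 0 0.08; 0.3 0.6 -14.8 0 0 0 0.08; 0.3 0.6 -14.8 0 0 0 0.08; 0.3 0.6 -14.8 0 0 0 0.08; 0.3 0.6 -14.8 0 0 0 0.08; 0.3 0 0 0 0 0 0"
}}

```text
time_s: 24.18
position: [0.6023, 0.0588, 0.178]
tool_rot: [[-0.697, 0.58, 0.422], [0.629, 0.777, -0.028], [-0.344, 0.246, -0.906]]
ft_force: [0.1, -0.2, -0.3]
grip_width: 0.026
gripper_force: 0.0
```

```bash
python3 k.py
```

```text
24.1833 board [209.585   16.6382  60.0896] r 184.71049672692007 phi -0.6269253210168 ft board [-0.0791 -0.1468 -0.345 ] 0.026014496776434155 0.0
rot err [ 0.0012 -0.001  -0.0028] [ -6.0308  20.9653  89.7139   1.3452  44.3398 -57.405 ]
[]
red 235 239 317 191 264
```

Emit:
{"method": "servo_tool", "body": {
  "deltas": "0.3 0.6 -14.8 0 0 0 0.08; 0.3 0.6 -14.8 0 0 0 0.08; 0.3 0.6 -14.8 0 0 0 0.08; 0.3 0.6 -14.8 0 0 0 0.08; 0.3 0.6 -14.8 0 0 0 0.08; 0.3 0.6 -14.8 0 0 0 0.08; 0.3 0.6 -14.8 0 0 0 0.08; 0.3 0 0 0 0 0 0"
}}

```text
time_s: 24.95
position: [0.5255, 0.0016, 0.1437]
tool_rot: [[-0.286, 0.861, 0.421], [0.945, 0.326, -0.027], [-0.16, 0.39, -0.907]]
ft_force: [0.0, -0.1, 0.4]
grip_width: 0.0254
gripper_force: 0.0
```

Emit:
{"method": "servo_tool", "body": {
  "deltas": "0.3 0.5 -13 0 0 0 0.07; 0.3 0.5 -13 0 0 0 0.07; 0.3 0.3 -11 0 0 0 0.06; 0.3 0.2 -7.4 0 0 0 0.04; 0.3 0 0 0 0 0 0; 0.3 0 0 0 0 0 0"
}}

```text
time_s: 25.45
position: [0.4883, -0.0078, 0.1268]
tool_rot: [[-0.076, 0.902, 0.424], [0.995, 0.097, -0.027], [-0.066, 0.42, -0.905]]
ft_force: [0.7, 0.2, 0.0]
grip_width: 0.0259
gripper_force: 0.0
```

```bash
python3 k.py
```

```text
25.45 board [ 88.6635 -56.9582  59.9448] r 184.20200058335678 phi -1.4145525162090329 ft board [ 0.6249  0.2143 -0.263 ] 0.025854023501090374 0.0
rot err [-0.0023 -0.0009  0.0023] [-18.1717  14.7985 111.1885  12.2245  30.1483 -32.6722]
[(array([312.7, 247. ]), 0.68)]
red 401 239 320 229 250
```

Emit:
{"method": "servo_tool", "body": {
  "deltas": "0.3 0.2 -7.4 0 0 0 0.04; 0.3 0.1 -7.4 0 0 0 0.04; 0.3 0.1 -5.5 0 0 0 0.03; 0.3 0 -3.7 0 0 0 0.02; 0.3 0 0 0 0 0 0"
}}

```text
time_s: 25.97
position: [0.4648, -0.0085, 0.1158]
tool_rot: [[0.046, 0.905, 0.422], [0.999, -0.038, -0.027], [-0.008, 0.423, -0.906]]
ft_force: [0.5, -0.6, -0.0]
grip_width: 0.0257
gripper_force: 0.0
```

Emit:
{"method": "servo_tool", "body": {
  "deltas": "0.3 0 -3 0 0 0 0.01; 0.3 0 -2 0 0 0 0; 0.3 0 -1.5 0 0 0 0; 0.3 0 0 0 0 0 0"
}}

```text
time_s: 26.3
position: [0.4601, -0.0085, 0.1137]
tool_rot: [[0.053, 0.904, 0.424], [0.999, -0.046, -0.027], [-0.005, 0.425, -0.905]]
ft_force: [1.6, -0.6, 0.4]
grip_width: 0.0258
gripper_force: 0.5
```

```bash
python3 k.py
```

```text
26.3 board [ 57.6376 -59.4346  59.9055] r 184.44968996405171 phi -1.5836043555105899 ft board [ 1.5993 -0.4546 -0.3243] 0.02579430377222711 0.5096100457012653
rot err [-0.0024 -0.0008 -0.0236] [-19.7931  13.8725 116.2354  15.3279  26.44   -29.133 ]
[(array([310.5, 259.5]), 0.58)]
red 528 239 320 228 263
```

Contact is building at 1.6 N, so the bar is reaching its stop. I'll press a little more.

Emit:
{"method": "servo_tool", "body": {
  "deltas": "0.3 0 -2 0 0 0 0; 0.3 0 -1.5 0 0 0 0; 0.3 0 0 0 0 0 0; 0.3 0 0 0 0 0 0"
}}

```text
time_s: 26.73
position: [0.4596, -0.0088, 0.1136]
tool_rot: [[0.054, 0.902, 0.429], [0.999, -0.046, -0.029], [-0.006, 0.43, -0.903]]
ft_force: [14.1, 4.7, 1.4]
grip_width: 0.0258
gripper_force: 6.1
```

```bash
python3 k.py
```

```text
26.7333 board [ 57.1353 -59.8102  60.1124] r 184.8324412231444 phi -1.5862958912419356 ft board [13.0983  5.5876 -4.5097] 0.02584228137877633 6.089988201856613
rot err [-0.0085 -0.0019 -0.0262] [-19.9019  13.7905 116.5662  15.8059  25.8876 -29.6843]
[(array([312.3, 258.5]), 0.77)]
red 537 239 320 228 264
```

The bar is firmly at its stop: 13 N and no further motion. I'll ease off, retreat and check.

Emit:
{"method": "servo_tool", "body": {
  "deltas": "0.3 0 2 0 0 0 0; 0.3 0 2 0 0 0 0; 0.34 0 1.5 0 0 0 0; 0.38 0 0 0 0 0 0; 0.38 0 0 0 0 0 0"
}}

```text
time_s: 27.25
position: [0.4614, -0.0084, 0.1141]
tool_rot: [[0.053, 0.905, 0.423], [0.999, -0.046, -0.027], [-0.005, 0.423, -0.906]]
ft_force: [0.1, -0.6, 0.1]
grip_width: 0.0325
gripper_force: 0.0
```

Emit:
{"method": "servo_tool", "body": {
  "deltas": "0.38 0 0 -8 0 0 0; 0.38 0 0 -20 0 0 0; 0.38 0 0 -30 0 0 0; 0.38 0 0 -30 0 0 0; 0.38 0 0 -30 0 0 0; 0.38 0 0 -25 0 0 0; 0.38 0 0 0 0 0 0"
}}

```text
time_s: 27.83
position: [0.4008, -0.0047, 0.2482]
tool_rot: [[0.054, 0.901, 0.43], [0.999, -0.045, -0.03], [-0.008, 0.431, -0.903]]
ft_force: [0.9, -0.9, 0.8]
grip_width: 0.0327
gripper_force: 0.0
```

```bash
python3 - <<'E'
from h import *
o=env.observe();print(o["time_s"],o["position"],o["ft_force"])
w=env.get_image("wrist");t=env.get_image("top");s=env.get_image("side")
for k,p,f in (("w",w,1),("t",t,0),("s",s,0)):
    print(k,[(n,np.round(d["uv"]),round(d["conf"],2)) for n in ("keeper_knob","keeper_pivot","gouge_tip","chisel_tip") for d in env.spot_point(n,p)[:2]])
    print("  closed pred knob,pivot",proj(p,knob(-np.pi/2,78)[0],f).round(),proj(p,knob(0,48,0)[0],f).round(),"gt,ct",[proj(p,place(192,y,14)[0],f).round() for y in (50,-50)])
    print("  knob at -1.5:",proj(p,knob(-1.5,78)[0],f).round())
for n in ("glue","mallet","stone"): print(n,[np.round(d["bbox"]) for d in env.spot_in(n,t)[:1]])
E
```

```text
27.8333 [ 0.4008 -0.0047  0.2482] [ 0.8814 -0.8781  0.8338]
w [('keeper_knob', array([314., 232.]), 0.6), ('keeper_pivot', array([317.,   1.]), 0.85), ('gouge_tip', array([459., 101.]), 0.59), ('chisel_tip', array([452., 200.]), 0.95)]
  closed pred knob,pivot [[315. 232.]] [[317.   3.]] gt,ct [array([[457., 103.]]), array([[451., 207.]])]
  knob at -1.5: [[332. 231.]]
t [('keeper_knob', array([311., 258.]), 0.91), ('keeper_knob', array([279., 200.]), 0.54), ('keeper_pivot', array([239., 247.]), 0.85), ('keeper_pivot', array([312., 243.]), 0.49), ('gouge_tip', array([277., 200.]), 0.74), ('gouge_tip', array([194., 341.]), 0.73), ('chisel_tip', array([318., 200.]), 0.72), ('chisel_tip', array([444., 292.]), 0.63)]
  closed pred knob,pivot [[315. 259.]] [[244. 248.]] gt,ct [array([[277., 198.]]), array([[316., 202.]])]
  knob at -1.5: [[315. 254.]]
s [('keeper_knob', array([294., 244.]), 0.59), ('keeper_pivot', array([475., 318.]), 0.67), ('keeper_pivot', array([248., 218.]), 0.59), ('gouge_tip', array([308., 204.]), 0.76), ('gouge_tip', array([144., 268.]), 0.7), ('chisel_tip', array([393., 376.]), 0.85), ('chisel_tip', array([332., 218.]), 0.74)]
  closed pred knob,pivot [[291. 244.]] [[247. 219.]] gt,ct [array([[305., 203.]]), array([[332., 218.]])]
  knob at -1.5: [[295. 240.]]
glue [array([172., 180.,  32.,  31.])]
mallet [array([463., 187.,  42.,  35.])]
stone [array([334., 147.,  57.,  22.])]
```

The keeper is closed, with the knob where the model predicts to within 1 px in the wrist view. Both tools are in place and the glue, mallet and stone haven't moved.

```bash
python3 -c "
from rig import env
print(env.close_job())"
```

```text
the job is handed in; nothing more can be done
None
```

The job is handed in at about 28 s: the gouge lies in the left channel and the chisel in the right, both down at the ledge. The keeper bar is closed against its stop, and the glue bottle, mallet and stone were not disturbed.

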